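# Load and close a wood impregnation chamber

### The arm

A 7-joint arm with a two-finger parallel gripper is mounted at the origin on the work surface. World frame = base frame: x ahead of the robot, y to its left, z up, the work surface at z = 0. Lengths are in m, angles in rad, forces in N, time in s.
With the tool pointing down it reaches from about 0.425 to 0.95 m from the base axis. Payload 4.7 kg.
Tool frame: the origin (TCP) lies at the very end of the fingers, on their centre line; the grasp point (between the pads) lies 19 mm behind it (ctrl.pinch_z is the distance from the TCP to the grasp point, in m); z points along the fingers, x is the direction in which the jaws open and shut, and the axes are right-handed (so a half turn about z gives the same grasp; the last joint's range is limited). The gripper opens to 87 mm and grips with 3 to 60 N. Pads are 19 mm wide; open, the fingers measure 117 mm over their backs; the gripper's body (75 mm by 190 mm) begins 51 mm behind the grasp point.
Start: joints at [-1.162, 0.469, -0.049, 1.532, 0.024, 1.141, -0.082], TCP at [0.286, 0.611, 0.223] pointing down, gripper open.
Joint ranges: [-2.59, 2.59], [-0.33, 1.99], [-1.39, 1.29], [0.1, 2.45], [-1.04, 4.18], [0.21, 1.99], [-2.66, 2.66]. Speed limits (rad/s): [2.57, 2.57, 3.14, 3.14, 3.14, 3.14, 3.14].

### API

Orientations are given as a unit quaternion [x, y, z, w].
In Python, from plant import ctrl gives the robot as it stands.
- The arm moves only by the tool step_arm, never from a script. Its arguments are lists of equal length, an entry for each row: "fingers": the finger opening in mm, from 0 to 87; "delta_pos": the shift along the tool's x, y, z in mm, a list of three; "twist": the turn, a rotation vector about the tool's x, y, z in rad, a list of three. In form: {"fingers": [fingers, ...], "delta_pos": [[dx, dy, dz], ...], "twist": [[ax, ay, az], ...]}. A call has 1 to 8 rows; each row shifts and turns the commanded pose from where the row before left it, along the tool's axes as they then stand; what a row does not reach is not made up. A row lasts 1/10 s, in which the tool goes at most 50 mm and 8.59 degrees, less where a joint would pass 70% of its speed; a pose out of reach is approached as far as the arm can. A call with a gripper value outside its range is refused whole. The fingers move at their own pace and stop on an object; "newtons" is the grip in N (left out, the last holds). Time passes only in rows, so rows that do not move let the fingers close. It gives the time, the measured TCP pose, the force and the opening at its end, in the units of the state.
- ctrl.get_state(): the state, without advancing time (a new reading comes with each control period).
- ctrl.snapshot(name): name is "scene" or "top" or "wrist"; returns the picture (384x512x3 uint8, blue, green, red); there is no depth.
- ctrl.calibration(name): a dict with "vertical_fov" (degrees; the focal length in pixels is half the picture's height over the tangent of half this angle, whatever the lens; pixels are square), "cx", "cy" (the principal point, pixels), "T" (4x4, takes a point from camera to world coordinates). Camera axes: x right, y down, z forward; pixel columns grow to the right and rows downward; lengths in m; the calibration is good to about 2 mm. A picture is of the moment at which its call begins: read the wrist's pose just before it. calibration takes no time and is no camera call; for the wrist camera it gives the pose at the moment of the call.
- ctrl.hand_in(): hands the job in, once; it reports no verdict.
Trained networks look in the newest picture that a camera, given by its name, has taken for a name from the list of things; names that differ only in an ending like _2 or _b are one class to them, and where a whole thing is asked for, a point or a joint stands for the part that bears it (a point fixed in the world has none). Each returns a list of dicts, best first, with "conf" (0 to 1); they miss things now and then, are a little off and sometimes report something else, mostly with a low value. They report only what shows in the picture. A call takes as long as a camera call. They do not tell look-alikes from the thing itself.
- ctrl.search_frame(camera, target): "point" ([row, column] in pixels, amid what is visible of it).
- ctrl.silhouettes(camera, target): "mask" (384x512 bool, what is visible of it) and "point" ([row, column] in pixels, amid what is visible of it).
- ctrl.tip_of(camera, target): "point" ([row, column] in pixels: a listed point, or the origin of a listed thing).
The state is a dict: "clock": time; "qpos": joint angles; "joint_velocities": joint speeds; "joint_efforts": joint torques, N m; "tool_pos": TCP position; "eef_rot": TCP orientation; "ft_force": force on the tool from outside, world axes, zero at the start; "moment": the same for the moment, N m; "opening": finger opening in m.
Only numpy, scipy, OpenCV 4.12 (cv2) and the standard library are available. Lean on these libraries where they do the work, as an engineer would, in place of code of your own. Each camera call takes 0.05 s, during which the arm holds its last target. There are 200 camera calls.

### The job

Load every small wood test block into the clear chamber through its round mouth; then close the mouth with the sprung cap: pinch its two tabs, fit it flush on the deck and let the tabs spring out again under the rim. After that set the coupler with its cam arms still raised fully down onto the steel adapter and swing both arms down together, neither far ahead of the other, until both hang locked straight down. Leave the other things on the bench where they are.

Things in the scene. Friction and masses are not known exactly. Their poses are not given: they have to be found in the camera images.
- rig: fixed rig: grey base plate 150 (x) by 290 (y) by 8 mm; on it a clear-walled chamber 140 by 140 mm (centre at rig y = -65 mm) with an aluminium deck, top 120 mm up, and a grey valve block 66 by 66 mm, 60 mm high (centre at rig y = +95 mm) with an upright steel adapter. Origin: centre of the base plate's underside; z up
- mouth (a point): centre of the round mouth in the chamber's deck, at the deck's top surface (120 mm above the table); mouth 84 mm across, deck 8 mm thick; below it the chamber is 124 by 124 mm inside and its floor lies 112 mm under the deck's top. Axes as the rig's
- port (a point): centre of the adapter's collar top (104 mm above the table), where the coupler's lower edge comes to rest. Collar 46 mm across; above it stands the grooved spigot, 30 mm across and 22 mm high with a chamfered top; below it a 30 mm neck, 40 mm long, on the valve block
- block1: plain wood test block 22 x 22 x 28 mm, standing on end at the start. Origin: centre of one end face (the lower one at the start); its z runs 28 mm along the block to the other end
- block2: plain wood test block 22 x 22 x 28 mm, standing on end at the start. Origin: centre of one end face (the lower one at the start); its z runs 28 mm along the block to the other end
- block3: plain wood test block 22 x 22 x 28 mm, standing on end at the start. Origin: centre of one end face (the lower one at the start); its z runs 28 mm along the block to the other end
- block4: plain wood test block 22 x 22 x 28 mm, standing on end at the start. Origin: centre of one end face (the lower one at the start); its z runs 28 mm along the block to the other end
- block5: plain wood test block 22 x 22 x 28 mm, standing on end at the start. Origin: centre of one end face (the lower one at the start); its z runs 28 mm along the block to the other end
- cap: sprung cap. Origin: centre of its underside; z up. Plug 78 mm across, 16 mm high, under a disc 100 mm across (z = 16 to 22 mm). Two upright grip tabs on the disc at its +x and -x, 24 mm wide (y), z = 22 to 46 mm, outer faces 52 mm apart free, 36 mm pinched. Fitted, the disc lies on the deck: origin 16 mm below the mouth point
- tab_a (a joint): inward travel of the cap's tab on its +x side, m: 0 free, 0.008 fully pinched (spring about 7 N). The tab carries a latch nose at the plug's foot (z = 0 to 6 mm), reaching 46 mm from the cap's axis when free, too wide for the mouth, and 38 mm when pinched; it springs out under the deck
- tab_b (a joint): the same for the tab at the cap's -x side
- coupler: groove coupler. Aluminium sleeve 46 mm across, 30 mm high, with small flats facing its x and y; bore 35 mm wide, 24 mm deep, open below; black stub on top 34 mm across, z = 30 to 44 mm. Two cam arms hinge at x = +28 and -28 mm, z = 20 mm, and swing in its x-z plane. Origin: centre of the lower edge; z up
- cam_a (a joint): cam arm on the coupler's +x side: 50 mm long, 14 mm wide (y), 8 mm thick. Angle, rad: 0 sticking straight out level, negative raised (least -0.8), 1.55 hanging straight down along the adapter (locked; the arms then measure 64 mm over both). Stiff hinge (0.06 N m): stays where it is left
- cam_b (a joint): the same for the cam arm on the coupler's -x side
- panel: bystander: thin wood panel 45 x 100 x 5 mm lying flat; origin under its centre
- oil: bystander: small amber bottle, 44 mm across, 85 mm high
- dish: bystander: shallow glass dish 90 mm across
- veneers: bystander: stack of veneer plates 100 x 60 mm, 24 mm high
- driver: bystander: screwdriver lying flat
Not all that is in view belongs to the job. Of the things that look like the cap, the largest one is meant.

How it is judged:
By the outcome, as a careful person would: the job done as asked, in the order asked, and still so for the second after the job is handed in, with the robot touching nothing.
Of block1, block2, block3, block4, block5 only 3 to 5 are there at a start; the rules pass over those that are not, and their reading is None.
At some moment in a run one of block1, block2, block3, block4, block5 may be knocked a few centimetres aside while the robot is not near it.
It also fails if it takes over 210 s, if anything falls off the work surface, if the arm or the gripper's body presses on something with over 40 N, if the wrist force passes 120 N, or if a joint passes its speed limit or range.

## Working session

There is one attempt and no reset: what is moved stays moved. The work goes in short steps, Python scripts to look and compute and a tool call to move; the robot and the scene stay as the last step left them, time stands still between calls to the robot, and variables do not carry over. Pictures are saved under pics/ and viewed, about 12 in all and at most 16, crops included, and the job is handed in when it is done.

Besides the shell and the picture viewer there is one more tool, called after "Call:" as name(argument=value, ...), one argument or row to a line, values as JSON. step_arm: Moves the arm, as the interface text tells. Its arguments: {"type":"object","properties":{"fingers":{"type":"array"},"delta_pos":{"type":"array"},"twist":{"type":"array"},"newtons":{"type":"number"}},"required":["fingers","delta_pos","twist"]}

```bash
mkdir -p pics; ls; cat > h.py <<'E'
import numpy as np, cv2
from plant import ctrl
from scipy.spatial.transform import Rotation as R
def snap(c,n=None):
    im=ctrl.snapshot(c)
    if n: cv2.imwrite(f'pics/{n}.png',im)
    return im
def ray(c,p):
    k=ctrl.calibration(c);T=np.array(k['T']);f=192/np.tan(np.radians(k['vertical_fov'])/2)
    d=T[:3,:3]@np.array([(p[1]-k['cx'])/f,(p[0]-k['cy'])/f,1]);return T[:3,3],d
def atz(c,p,z):
    o,d=ray(c,p);return o+d*(z-o[2])/d[2]
def proj(c,X):
    k=ctrl.calibration(c);T=np.array(k['T']);f=192/np.tan(np.radians(k['vertical_fov'])/2)
    q=T[:3,:3].T@(np.array(X)-T[:3,3]);return np.array([k['cy']+f*q[1]/q[2],k['cx']+f*q[0]/q[2]])
E
python3 - <<'E'
from h import *
a=snap('scene');b=snap('top')
cv2.imwrite('pics/s.png',cv2.resize(a,(800,600)));cv2.imwrite('pics/t.png',cv2.resize(b,(800,600)))
for c in('scene','top'):
    k=ctrl.calibration(c);print(c,k['vertical_fov'],np.round(k['T'],3).tolist())
    for t in('block1','cap','coupler','mouth','port','rig'):
        f=ctrl.tip_of(c,t)
        print(t,[(np.round(x['point']).tolist(),round(x['conf'],2),np.round(atz(c,x['point'],{'mouth':.12,'port':.104}.get(t,0))[:2],3).tolist()) for x in f])
s=ctrl.get_state();print(s['clock'],s['tool_pos'],s['eef_rot'])
E
```

```text
pics
scene 46.92764864307123 [[0.89, 0.338, -0.307, 0.833], [0.456, -0.674, 0.581, -0.716], [-0.011, -0.657, -0.754, 1.022], [0.0, 0.0, 0.0, 1.0]]
block1 [([182.0, 277.0], 0.67, [0.449, 0.14]), ([276.0, 208.0], 0.61, [0.432, -0.246]), ([308.0, 186.0], 0.58, [0.432, -0.349]), ([196.0, 260.0], 0.5, [0.429, 0.063])]
cap [([310.0, 188.0], 0.91, [0.438, -0.35]), ([282.0, 152.0], 0.89, [0.31, -0.327]), ([358.0, 150.0], 0.79, [0.426, -0.493]), ([296.0, 266.0], 0.7, [0.594, -0.229])]
coupler [([297.0, 268.0], 0.79, [0.6, -0.23]), ([206.0, 324.0], 0.16, [0.618, 0.115])]
mouth [([194.0, 320.0], 0.59, [0.617, 0.051])]
port [([161.0, 334.0], 0.63, [0.603, 0.203]), ([257.0, 255.0], 0.62, [0.548, -0.197])]
rig [([204.0, 320.0], 0.87, [0.604, 0.118])]
top 56.957037250482564 [[-0.043, -0.979, 0.201, 0.236], [-0.999, 0.042, -0.012, -0.016], [0.003, -0.202, -0.979, 1.31], [0.0, 0.0, 0.0, 1.0]]
block1 [([209.0, 203.0], 0.6, [0.419, 0.158]), ([201.0, 311.0], 0.4, [0.43, -0.248]), ([212.0, 227.0], 0.38, [0.404, 0.066])]
cap [([196.0, 342.0], 0.87, [0.444, -0.366]), ([198.0, 375.0], 0.63, [0.431, -0.489])]
coupler [([144.0, 230.0], 0.59, [0.668, 0.049]), ([160.0, 304.0], 0.55, [0.591, -0.232]), ([206.0, 198.0], 0.36, [0.427, 0.175])]
mouth [([145.0, 231.0], 0.93, [0.623, 0.041]), ([211.0, 225.0], 0.69, [0.391, 0.066]), ([153.0, 187.0], 0.4, [0.601, 0.192])]
port [([154.0, 185.0], 0.89, [0.6, 0.203])]
rig [([158.0, 212.0], 0.63, [0.611, 0.119])]
0.7 [0.28614594 0.6113708  0.22259367] [ 8.43774142e-01  5.36698421e-01  3.94900829e-05 -3.60366289e-05]
```

View pics/s.png

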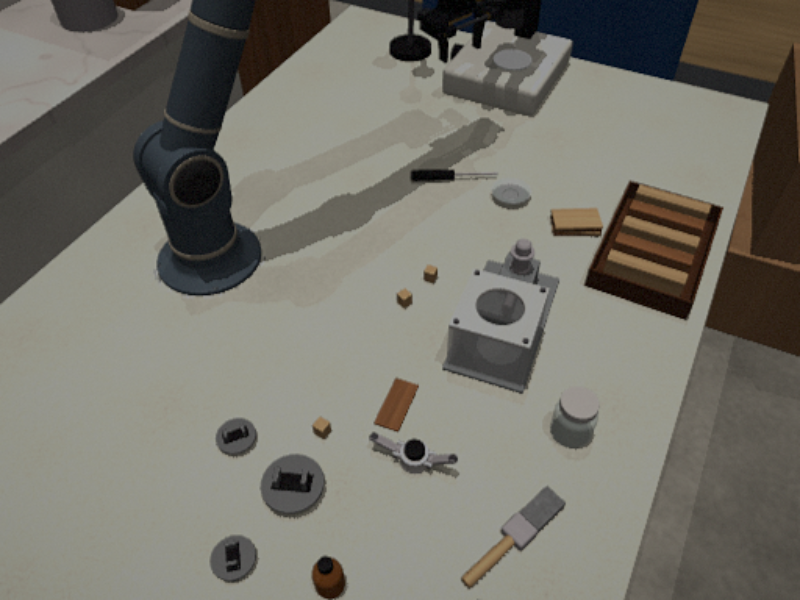

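View pics/t.png

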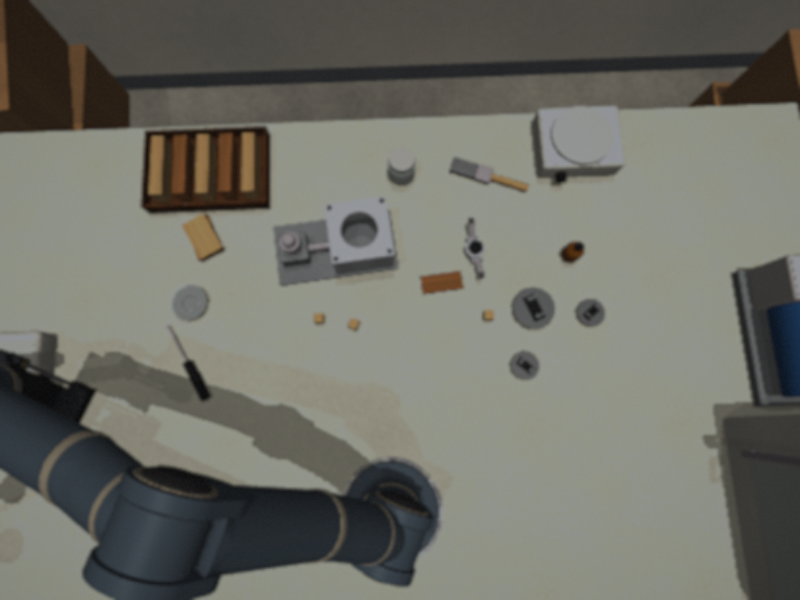

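The three blocks are at about (431,273), (404,297) and (321,427) in the 800x600 scene view. There are three cap look-alikes, at (436,237), (484,293) and (557,233); (484,293) is the largest. First I turn the tool square to the world axes, then move toward the blocks.

Call:
step_arm(
  fingers=[87,87,87,87,87,87,87,87],
  delta_pos=[
    [0,0,0],
    [0,0,0],
    [0,0,0],
    [0,0,0],
    [0,0,0],
    [0,0,0],
    [0,0,0],
    [0,0,0],
  ],
  twist=[
    [0,0,0.142],
    [0,0,0.142],
    [0,0,0.142],
    [0,0,0.142],
    [0,0,0.142],
    [0,0,0.142],
    [0,0,0.142],
    [0,0,0.142],
  ],
)

```text
clock: 1.5
tool_pos: [0.286, 0.6114, 0.2226]
eef_rot: [1.0, -0.004, -0.0, -0.0]
ft_force: [0.3, 0.8, -0.7]
opening: 0.087
```

Call:
step_arm(
  fingers=[87,87,87,87,87,87,87,87],
  delta_pos=[
    [18,45,-5],
    [18,45,-5],
    [18,45,-5],
    [18,45,-5],
    [18,45,-5],
    [18,45,-5],
    [18,45,-5],
    [18,45,-5],
  ],
  twist=[
    [0,0,0],
    [0,0,0],
    [0,0,0],
    [0,0,0],
    [0,0,0],
    [0,0,0],
    [0,0,0],
    [0,0,0],
  ],
)

```text
clock: 2.3
tool_pos: [0.4295, 0.2491, 0.2631]
eef_rot: [1.0, -0.001, 0.0, -0.0]
ft_force: [0.6, -0.8, 0.1]
opening: 0.0871
```

```bash
python3 - <<'E'
from h import *
s=ctrl.get_state();print(s['clock'],s['tool_pos'],R.from_quat(s['eef_rot']).as_matrix().round(3).tolist(),s['qpos'])
k=ctrl.calibration('wrist');T=np.array(k['T']);print(k['vertical_fov'],T.round(3).tolist())
a=snap('wrist');cv2.imwrite('pics/w1.png',a)
for t in('block1','mouth','port'):
    print(t,[(np.round(x['point']).tolist(),round(x['conf'],2),np.round(atz('wrist',x['point'],{'mouth':.12,'port':.104}.get(t,0))[:2],3).tolist()) for x in ctrl.tip_of('wrist',t)])
E
```

```text
2.3 [0.42949417 0.24906854 0.26312113] [[1.0, -0.003, 0.001], [-0.003, -1.0, 0.001], [0.001, -0.001, -1.0]] [-0.93170431  0.13417098  0.36020349  1.91172403 -0.05336202  1.10374682
 -0.55323377]
60.789174912537526 [[1.0, -0.002, 0.0, 0.429], [-0.002, -0.965, -0.261, 0.321], [0.001, 0.261, -0.965, 0.426], [0.0, 0.0, 0.0, 1.0]]
block1 [([281.0, 248.0], 0.86, [0.423, 0.071]), ([235.0, 257.0], 0.54, [0.438, 0.143])]
mouth [([221.0, 419.0], 0.7, [0.595, 0.208])]
port [([220.0, 420.0], 0.59, [0.602, 0.208])]
```

View pics/w1.png

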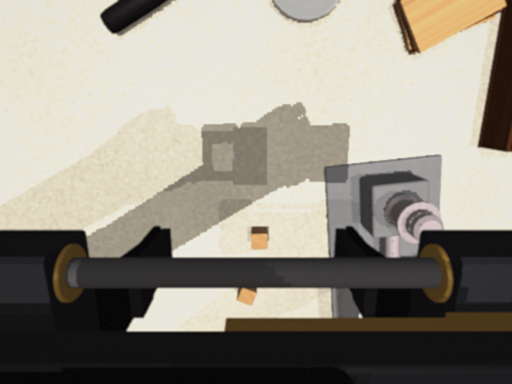

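```bash
cat >> h.py <<'E'
def sil(c,t,ztop,n=4,minc=.3):
    "footprint of mask back-projected at ztop: centre, min-area-rect size(mm), angle"
    out=[]
    for x in ctrl.silhouettes(c,t)[:n]:
        if x['conf']<minc: continue
        cs,_=cv2.findContours(x['mask'].astype(np.uint8),cv2.RETR_EXTERNAL,cv2.CHAIN_APPROX_NONE)
        m=max(cs,key=cv2.contourArea)[:,0,::-1]
        P=np.array([atz(c,p,ztop)[:2] for p in m])*1000
        r=cv2.minAreaRect(P.astype(np.float32)); out.append((round(x['conf'],2),np.round(x['point']).tolist(),np.round(r[0],1).tolist(),np.round(r[1],1).tolist(),round(r[2],1)))
    return out
E
python3 - <<'E'
from h import *
snap('wrist')
for o in sil('wrist','block1',.014):print(o)
for o in sil('wrist','port',.1):print(o)
E
```

```text
(0.93, [239.0, 258.0], [435.9, 153.0], [29.0, 20.4], 90.0)
(0.74, [294.0, 245.0], [418.4, 63.9], [24.1, 25.6], 90.0)
(0.63, [202.0, 382.0], [565.6, 219.1], [122.0, 109.4], 6.2)
```

Call:
step_arm(
  fingers=[87,87,87,87],
  delta_pos=[
    [0,45,10],
    [0,45,10],
    [0,45,10],
    [0,25,10],
  ],
  twist=[
    [0,0,0],
    [0,0,0],
    [0,0,0],
    [0,0,0],
  ],
)

```text
clock: 3.05
tool_pos: [0.428, 0.0889, 0.2221]
eef_rot: [1.0, -0.002, -0.0, 0.0]
ft_force: [-0.1, 0.6, -0.2]
opening: 0.0868
```

```bash
python3 - <<'E'
from h import *
s=ctrl.get_state();print(s['tool_pos'])
a=snap('wrist');
M=ctrl.silhouettes('wrist','block1');tips=ctrl.tip_of('wrist','block1')
for x in tips: print('tip',round(x['conf'],2),atz('wrist',x['point'],0)[:2].round(3))
for x in M:
    r,c=map(int,x['point']);cr=a[max(0,r-30):r+30,max(0,c-30):c+30]
    print(round(x['conf'],2),r,c)
rs=[int(x['point'][0]) for x in M if x['conf']>.3];cs=[int(x['point'][1]) for x in M if x['conf']>.3]
r0,r1,c0,c1=max(0,min(rs)-30),max(rs)+30,max(0,min(cs)-40),max(cs)+40
print(r0,c0);cv2.imwrite('pics/w2.png',cv2.resize(a[r0:r1,c0:c1],None,fx=3,fy=3,interpolation=2))
k=ctrl.calibration('wrist');print(np.round(k['T'],3)[:3,3])
hsv=cv2.cvtColor(a,cv2.COLOR_BGR2HSV)
for x in M:
    if x['conf']<.3: continue
    m=x['mask'];v=hsv[...,2];mm=(m&(v>np.percentile(v[m],45)*.8)).astype(np.uint8)
    cc,_=cv2.findContours(mm,0,1);P=max(cc,key=cv2.contourArea)[:,0,::-1]
    Q=np.array([atz('wrist',p,.028)[:2]*1000 for p in P],np.float32);print(cv2.minAreaRect(Q),m.sum(),mm.sum())
E
```

```text
[0.4280444  0.08893581 0.22205079]
tip 0.79 [0.436 0.154]
tip 0.79 [0.419 0.07 ]
tip 0.5 [0.667 0.223]
0.94 185 243
0.62 119 261
89 203
[0.428 0.162 0.385]
((420.0666198730469, 74.71418762207031), (28.656780242919922, 24.180667877197266), 64.10308837890625) 508 453
((437.002685546875, 152.73780822753906), (20.071880340576172, 20.761625289916992), 0.6407951712608337) 394 394
```

View pics/w2.png

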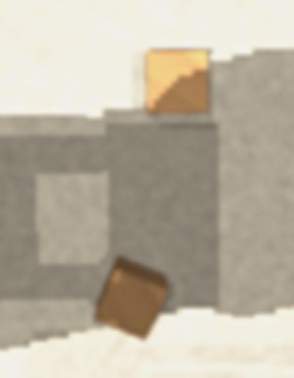

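Both blocks show clearly in the crop. A is at (178,80), square to the axes; B is at (130,305), turned about 22°. I pick A first.

Call:
step_arm(
  fingers=[50,50,50,50,50,50,50],
  delta_pos=[
    [5,-32,0],
    [4,-32,0],
    [0,0,45],
    [0,0,45],
    [0,0,45],
    [0,0,25],
    [0,0,0],
  ],
  twist=[
    [0,0,0],
    [0,0,0],
    [0,0,0],
    [0,0,0],
    [0,0,0],
    [0,0,0],
    [0,0,0],
  ],
)

```text
clock: 3.9
tool_pos: [0.4351, 0.1564, 0.0595]
eef_rot: [1.0, 0.001, -0.003, 0.002]
ft_force: [-0.5, 0.5, 0.1]
opening: 0.0507
```

```bash
python3 - <<'E'
from h import *
s=ctrl.get_state();print(s['tool_pos'],s['ft_force'])
a=snap('wrist','w3');cv2.imwrite('pics/w3.png',a)
print(proj('wrist',[.437,.153,.028]),proj('wrist',s['tool_pos']))
for x in ctrl.tip_of('wrist','block1'): print('tip',round(x['conf'],2),atz('wrist',x['point'],0)[:2].round(3))
E
```

```text
[0.43510645 0.15641791 0.05947255] [-0.53010272  0.49558209  0.07218576]
[228.80940251 253.71311169] [243.83124512 250.24813187]
tip 0.62 [0.424 0.069]
tip 0.56 [0.442 0.148]
```

View pics/w3.png

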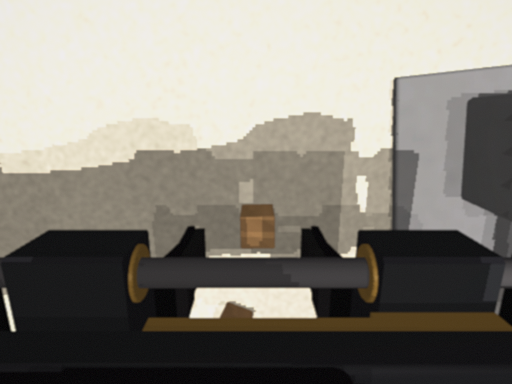

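Call:
step_arm(
  fingers=[50,50,50,0,0,0,0],
  delta_pos=[
    [4,6,0],
    [0,0,30],
    [0,0,25],
    [0,0,0],
    [0,0,0],
    [0,0,0],
    [0,0,0],
  ],
  twist=[
    [0,0,0],
    [0,0,0],
    [0,0,0],
    [0,0,0],
    [0,0,0],
    [0,0,0],
    [0,0,0],
  ],
  newtons=15,
)

```text
clock: 4.7
tool_pos: [0.4428, 0.1494, 0.0089]
eef_rot: [1.0, -0.001, 0.001, -0.001]
ft_force: [0.0, -0.6, -0.0]
opening: 0.0257
```

Call:
step_arm(
  fingers=[0,0,0,0,0,0,0,0],
  delta_pos=[
    [0,0,-45],
    [0,0,-45],
    [0,0,-45],
    [0,0,-45],
    [30,25,0],
    [40,25,0],
    [40,25,0],
    [0,0,0],
  ],
  twist=[
    [0,0,0],
    [0,0,0],
    [0,0,0],
    [0,0,0],
    [0,0,0],
    [0,0,0],
    [0,0,0],
    [0,0,0],
  ],
)

```text
clock: 5.5
tool_pos: [0.5562, 0.0687, 0.1891]
eef_rot: [1.0, -0.005, 0.003, 0.001]
ft_force: [-0.6, -0.7, 0.3]
opening: 0.0219
```

```bash
python3 - <<'E'
from h import *
s=ctrl.get_state();print(s['tool_pos'],s['opening'])
for c in('wrist','top','scene'):
    snap(c)
    for t,z in(('mouth',.12),('port',.104)):
        for x in ctrl.tip_of(c,t)[:2]: print(c,t,round(x['conf'],2),np.round(x['point']),atz(c,x['point'],z)[:2].round(4))
    for o in sil(c,'rig',.12,2):print(o)
E
```

```text
[0.55617194 0.06871258 0.18907237] 0.021878894330052214
wrist mouth 0.68 [239. 336.] [0.6146 0.0476]
wrist port 0.71 [  7. 320.] [0.5961 0.2101]
(0.85, [128.0, 315.0], [604.6, 127.7], [140.8, 179.8], 5.3)
top mouth 0.66 [142. 228.] [0.6341 0.05  ]
top port 0.59 [154. 186.] [0.6009 0.1995]
(0.75, [153.0, 234.0], [605.6, 11.0], [170.7, 82.9], 4.8)
scene mouth 0.57 [124. 327.] [0.5293 0.3294]
scene mouth 0.56 [195. 321.] [0.6208 0.048 ]
scene port 0.92 [159. 336.] [0.6067 0.2118]
(0.8, [205.0, 324.0], [623.5, 52.4], [153.6, 333.5], 5.7)
```

Call:
step_arm(
  fingers=[0,0,0,0,0,40,40,40],
  delta_pos=[
    [31,11,0],
    [31,11,0],
    [0,0,0],
    [0,0,40],
    [0,0,40],
    [0,0,0],
    [0,0,0],
    [0,0,0],
  ],
  twist=[
    [0,0,0],
    [0,0,0],
    [0,0,0],
    [0,0,0],
    [0,0,0],
    [0,0,0],
    [0,0,0],
    [0,0,0],
  ],
)

```text
clock: 6.9
tool_pos: [0.6149, 0.0515, 0.1098]
eef_rot: [1.0, -0.001, 0.002, -0.0]
ft_force: [1.0, -0.1, -0.2]
opening: 0.0365
```

Call:
step_arm(
  fingers=[40,40,50,50,50,50,50,50],
  delta_pos=[
    [0,0,-45],
    [0,0,-45],
    [-50,-5,0],
    [-50,-5,0],
    [-50,-5,0],
    [-45,-5,0],
    [0,0,0],
    [0,0,0],
  ],
  twist=[
    [0,0,0],
    [0,0,0],
    [0,0,0],
    [0,0,0.128],
    [0,0,0.128],
    [0,0,0.128],
    [0,0,0],
    [0,0,0],
  ],
)

```text
clock: 7.7
tool_pos: [0.4275, 0.0889, 0.1997]
eef_rot: [0.983, -0.186, 0.002, -0.002]
ft_force: [0.8, -0.3, 0.6]
opening: 0.0501
```

```bash
python3 - <<'E'
from h import *
s=ctrl.get_state();print(s['tool_pos'],s['opening'],s['clock'])
a=snap('wrist','w4')
T=ctrl.tip_of('wrist','block1')
for x in T: print('tip',np.round(x['point']),round(x['conf'],2),atz('wrist',x['point'],0)[:2].round(3))
for o in sil('wrist','block1',.02,3):print(o)
E
```

```text
[0.42752413 0.08894252 0.19969434] 0.05013418769371523 7.7
tip [189. 253.] 0.98 [0.423 0.071]
(0.78, [193.0, 254.0], [421.5, 69.2], [28.0, 21.7], 68.0)
```

View pics/w4.png

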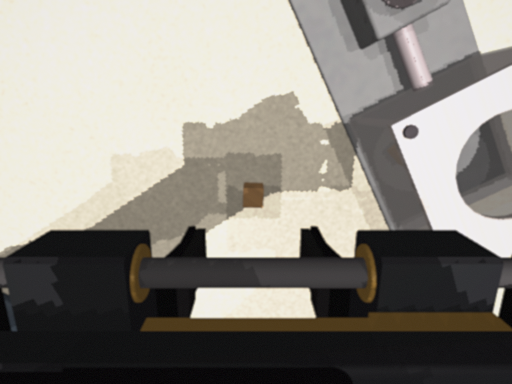

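Call:
step_arm(
  fingers=[50,50,50,50,50,50,50,50],
  delta_pos=[
    [1,20,0],
    [0,0,45],
    [0,0,45],
    [0,0,45],
    [0,0,40],
    [0,0,18],
    [0,0,0],
    [0,0,0],
  ],
  twist=[
    [0,0,0],
    [0,0,0],
    [0,0,0],
    [0,0,0],
    [0,0,0],
    [0,0,0],
    [0,0,0],
    [0,0,0],
  ],
)

```text
clock: 8.65
tool_pos: [0.4207, 0.0678, 0.0046]
eef_rot: [0.982, -0.188, -0.0, 0.001]
ft_force: [-0.2, -0.1, 0.2]
opening: 0.0503
```

Call:
step_arm(
  fingers=[0,0,0,0,0,0],
  delta_pos=[
    [0,0,0],
    [0,0,0],
    [0,0,0],
    [0,0,0],
    [0,0,-45],
    [0,0,-45],
  ],
  twist=[
    [0,0,0],
    [0,0,0],
    [0,0,0],
    [0,0,0],
    [0,0,0],
    [0,0,0],
  ],
)

```text
clock: 9.25
tool_pos: [0.419, 0.0687, 0.0948]
eef_rot: [0.982, -0.187, -0.002, 0.002]
ft_force: [1.8, 1.8, 0.2]
opening: 0.0218
```

Call:
step_arm(
  fingers=[0,0,0,0,0,0,0,0],
  delta_pos=[
    [0,0,-48],
    [0,0,-48],
    [40,-11,0],
    [40,-11,0],
    [40,-11,0],
    [40,-11,0],
    [32,-10,0],
    [0,0,0],
  ],
  twist=[
    [0,0,0],
    [0,0,0],
    [0,0,0],
    [0,0,0],
    [0,0,0],
    [0,0,0],
    [0,0,0],
    [0,0,0],
  ],
)

```text
clock: 10.05
tool_pos: [0.622, 0.0484, 0.1903]
eef_rot: [0.982, -0.187, 0.001, 0.001]
ft_force: [-0.2, -0.4, -0.3]
opening: 0.0215
```

Call:
step_arm(
  fingers=[0,0,0,40,40,40],
  delta_pos=[
    [0,0,40],
    [0,0,40],
    [0,0,0],
    [0,0,0],
    [0,0,0],
    [0,0,0],
  ],
  twist=[
    [0,0,0],
    [0,0,0],
    [0,0,0],
    [0,0,0],
    [0,0,0],
    [0,0,0],
  ],
)

```text
clock: 10.65
tool_pos: [0.6199, 0.049, 0.113]
eef_rot: [0.982, -0.187, 0.002, -0.001]
ft_force: [-0.2, -0.6, -0.5]
opening: 0.0366
```

Call:
step_arm(
  fingers=[40,40,50,50,50,50,50,50],
  delta_pos=[
    [0,0,-45],
    [0,0,-45],
    [0,0,-10],
    [0,0,0],
    [0,0,0],
    [-42,42,0],
    [-42,42,0],
    [-42,42,0],
  ],
  twist=[
    [0,0,0],
    [0,0,0],
    [0,0,-0.13],
    [0,0,-0.13],
    [0,0,-0.12],
    [0,0,0],
    [0,0,0],
    [0,0,0],
  ],
)

```text
clock: 11.45
tool_pos: [0.5122, -0.059, 0.212]
eef_rot: [1.0, 0.002, 0.001, -0.0]
ft_force: [0.2, -0.6, 0.5]
opening: 0.0502
```

Call:
step_arm(
  fingers=[50,50,50,50,50],
  delta_pos=[
    [-24,42,0],
    [-24,42,0],
    [-15,42,0],
    [0,42,0],
    [0,0,0],
  ],
  twist=[
    [0,0,0],
    [0,0,0],
    [0,0,0],
    [0,0,0],
    [0,0,0],
  ],
)

```text
clock: 11.95
tool_pos: [0.4495, -0.2325, 0.213]
eef_rot: [1.0, -0.003, 0.002, 0.002]
ft_force: [-0.2, 0.4, -0.3]
opening: 0.05
```

```bash
python3 - <<'E'
from h import *
s=ctrl.get_state();print(s['tool_pos'],s['eef_rot'],s['opening'],s['clock'])
a=snap('wrist','w5')
for t,z in(('block1',0),('cap',0),('coupler',0)):
    T=ctrl.tip_of('wrist',t)
    for x in T: print('tip',t,np.round(x['point']),round(x['conf'],2),atz('wrist',x['point'],z)[:2].round(3))
for o in sil('wrist','block1',.02,3):print(o)
b=snap('top')
for x in ctrl.tip_of('top','block1'): print('top',np.round(x['point']),round(x['conf'],2),atz('top',x['point'],0)[:2].round(3))
snap('scene')
for x in ctrl.tip_of('scene','block1'): print('scene',np.round(x['point']),round(x['conf'],2),atz('scene',x['point'],0)[:2].round(3))
E
```

```text
[ 0.44945902 -0.23251897  0.21297079] [ 0.9999899  -0.00338823  0.00222671  0.00194133] 0.049977030718558524 11.95
tip block1 [183. 235.] 0.88 [ 0.43  -0.242]
tip cap [268. 246.] 0.78 [ 0.443 -0.351]
tip cap [244. 138.] 0.71 [ 0.31  -0.318]
tip coupler [167. 374.] 0.76 [ 0.591 -0.219]
(0.62, [90.0, 310.0], [510.6, -135.8], [44.1, 95.5], 6.1)
top [156. 227.] 0.48 [0.618 0.063]
scene [278. 204.] 0.68 [ 0.427 -0.256]
scene [294. 266.] 0.65 [ 0.591 -0.224]
scene [193. 322.] 0.49 [0.592 0.158]
```

View pics/w5.png

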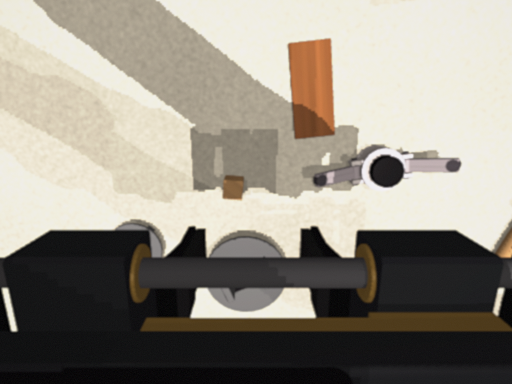

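```bash
python3 - <<'E'
from h import *
print(atz('wrist',[190,233],.028),proj('wrist',[.43,-.245,.028]))
E
```

```text
[ 0.4291747  -0.24059737  0.028     ] [193.9158939  233.79518972]
```

Target (0.4295, -0.242): dx -20, dy -9.

Call:
step_arm(
  fingers=[50,50,50,50,50,50,50,50],
  delta_pos=[
    [-20,10,0],
    [0,0,45],
    [0,0,45],
    [0,0,45],
    [0,0,45],
    [0,0,26],
    [0,0,0],
    [0,0,0],
  ],
  twist=[
    [0,0,0],
    [0,0,0],
    [0,0,0],
    [0,0,0],
    [0,0,0],
    [0,0,0],
    [0,0,0],
    [0,0,0],
  ],
)

```text
clock: 13.2
tool_pos: [0.4297, -0.2364, 0.0047]
eef_rot: [1.0, 0.001, -0.001, 0.0]
ft_force: [-0.3, 0.4, 0.7]
opening: 0.0506
```

Call:
step_arm(
  fingers=[0,0,0,0,0,0,0,0],
  delta_pos=[
    [0,0,0],
    [0,0,0],
    [0,0,0],
    [0,0,0],
    [0,0,-45],
    [0,0,-45],
    [0,0,-45],
    [0,0,-45],
  ],
  twist=[
    [0,0,0],
    [0,0,0],
    [0,0,0],
    [0,0,0],
    [0,0,0],
    [0,0,0],
    [0,0,0],
    [0,0,0],
  ],
)

```text
clock: 14.0
tool_pos: [0.43, -0.2357, 0.1863]
eef_rot: [1.0, 0.002, -0.0, -0.0]
ft_force: [0.3, -0.0, 0.4]
opening: 0.021
```

Call:
step_arm(
  fingers=[0,0,0,0,0,0,0,0],
  delta_pos=[
    [27,-40,0],
    [27,-41,0],
    [27,-40,0],
    [27,-41,0],
    [27,-40,0],
    [27,-41,0],
    [28,-40,0],
    [0,0,0],
  ],
  twist=[
    [0,0,0],
    [0,0,0],
    [0,0,0],
    [0,0,0],
    [0,0,0],
    [0,0,0],
    [0,0,0],
    [0,0,0],
  ],
)

```text
clock: 14.8
tool_pos: [0.6222, 0.057, 0.1837]
eef_rot: [1.0, 0.008, 0.001, -0.001]
ft_force: [-0.7, -0.0, -0.6]
opening: 0.0211
```

Call:
step_arm(
  fingers=[0,0,0,40,40,40,40,40],
  delta_pos=[
    [0,0,0],
    [0,0,35],
    [0,0,35],
    [0,0,0],
    [0,0,0],
    [0,0,0],
    [0,0,-45],
    [0,0,-45],
  ],
  twist=[
    [0,0,0],
    [0,0,0],
    [0,0,0],
    [0,0,0],
    [0,0,0],
    [0,0,0],
    [0,0,0],
    [0,0,0],
  ],
)

```text
clock: 15.6
tool_pos: [0.6194, 0.0473, 0.2068]
eef_rot: [1.0, 0.001, 0.0, 0.0]
ft_force: [0.9, 0.3, -0.1]
opening: 0.0394
```

Call:
step_arm(
  fingers=[40,40,80,80,80],
  delta_pos=[
    [0,0,-40],
    [0,45,-40],
    [0,45,0],
    [-10,10,0],
    [0,0,0],
  ],
  twist=[
    [0,0,0],
    [0,0,0],
    [0,0,0],
    [0,0,0],
    [0,0,0],
  ],
)

```text
clock: 16.1
tool_pos: [0.6089, -0.0482, 0.2801]
eef_rot: [1.0, -0.001, 0.001, -0.0]
ft_force: [0.3, -0.0, 0.6]
opening: 0.0565
```

```bash
python3 - <<'E'
from h import *
s=ctrl.get_state();print(s['tool_pos'],s['eef_rot'],s['opening'],s['clock'])
a=snap('wrist','w6')
for t,z in(('mouth',.12),('port',.104),('block1',0.008)):
    for x in ctrl.tip_of('wrist',t): print('tip',t,np.round(x['point']),round(x['conf'],2),atz('wrist',x['point'],z)[:2].round(4))
for c in('top','scene'):
  snap(c)
  for x in ctrl.tip_of(c,'block1'): print(c,np.round(x['point']),round(x['conf'],2),atz(c,x['point'],0)[:2].round(3))
E
```

```text
[ 0.60888608 -0.04823976  0.28006717] [ 9.99998261e-01 -1.29179728e-03  1.32902418e-03 -2.09110482e-04] 0.05654173258251538 16.1
tip mouth [ 84. 263.] 0.81 [0.6193 0.0493]
tip mouth [232. 189.] 0.45 [ 0.5431 -0.099 ]
tip port [ 70. 265.] 0.52 [0.6212 0.0633]
tip block1 [ 96. 248.] 0.86 [0.6033 0.0422]
tip block1 [ 71. 265.] 0.84 [0.6246 0.0729]
tip block1 [ 80. 236.] 0.82 [0.5877 0.062 ]
top [192. 119.] 0.73 [0.497 0.47 ]
```

View pics/w6.png

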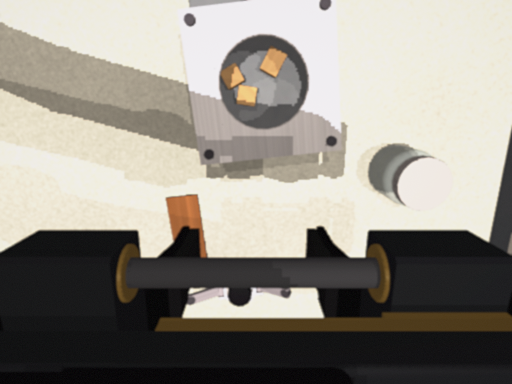

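All three blocks show inside the mouth, at about (233,76), (247,95) and (273,62). Next is the cap: I measure the mouth from the four deck screws, then move over the cap.

Call:
step_arm(
  fingers=[80,80,80,80,80,80,80,80],
  delta_pos=[
    [-20,46,0],
    [-20,46,0],
    [-20,46,0],
    [-20,46,0],
    [-20,46,0],
    [-20,46,0],
    [-20,46,10],
    [-20,46,10],
  ],
  twist=[
    [0,0,0],
    [0,0,0],
    [0,0,0],
    [0,0,0],
    [0,0,0],
    [0,0,0],
    [0,0,0],
    [0,0,0],
  ],
)

```text
clock: 17.3
tool_pos: [0.4523, -0.4115, 0.2582]
eef_rot: [1.0, 0.002, 0.0, 0.0]
ft_force: [1.1, -0.3, -0.2]
opening: 0.0799
```

```bash
python3 - <<'E'
from h import *
s=ctrl.get_state();print(s['tool_pos'],s['eef_rot'],s['opening'],s['clock'])
# mouth from w6 screws: camera pose then = now shifted by tool translation
k=ctrl.calibration('wrist');T=np.array(k['T']);T[:3,3]+=np.array([.60889,-.04824,.28007])-s['tool_pos'];f=192/np.tan(np.radians(k['vertical_fov'])/2)
for p in([19,190],[4,325],[155,209],[141,331],[81.5,264]):
    d=T[:3,:3]@np.array([(p[1]-k['cx'])/f,(p[0]-k['cy'])/f,1]);print((T[:3,3]+d*(.12-T[2,3])/d[2])[:2].round(4))
a=snap('wrist')
for x in ctrl.tip_of('wrist','cap'): print('tip',np.round(x['point']),round(x['conf'],2),atz('wrist',x['point'],0)[:2].round(4))
print(sil('wrist','cap',.02,4))
for x in ctrl.tip_of('wrist','tab_a'): print('tab',np.round(x['point']),round(x['conf'],2),atz('wrist',x['point'],.03)[:2].round(4))
cv2.imwrite('pics/w7.png',cv2.resize(a,None,fx=1.5,fy=1.5))
E
```

```text
[ 0.45226419 -0.41151498  0.25824629] [9.99996907e-01 2.44375214e-03 4.49608680e-04 1.10531076e-04] 0.07985706332395681 17.3
[0.552  0.0984]
[0.6716 0.1111]
[ 0.5653 -0.0229]
[ 0.685  -0.0086]
[0.6187 0.0461]
tip [222. 231.] 0.92 [ 0.4146 -0.4983]
tip [ 93. 138.] 0.76 [ 0.305 -0.329]
tip [123. 246.] 0.7 [ 0.4364 -0.3663]
[(0.91, [226.0, 233.0], [420.3, -493.9], [66.5, 64.1], 89.8), (0.81, [120.0, 241.0], [436.5, -359.7], [99.0, 99.4], 89.8), (0.73, [93.0, 134.0], [305.8, -327.2], [64.2, 63.6], 76.3)]Traceback (most recent call last):
  File "<stdin>", line 10, in <module>
ValueError: it knows: block, cap, coupler, dish, driver, mouth, oil, panel, port, rig, veneers
```

```bash
python3 - <<'E'
from h import *
a=snap('wrist')
cv2.imwrite('pics/w7.png',cv2.resize(a[60:190,170:310],None,fx=4,fy=4,interpolation=2))
print([np.round(proj('wrist',[.4365,-.36,z]),1).tolist() for z in(0,.022,.046)])
E
```

```text
[[123.7, 241.2], [124.6, 240.5], [125.7, 239.7]]
```

View pics/w7.png

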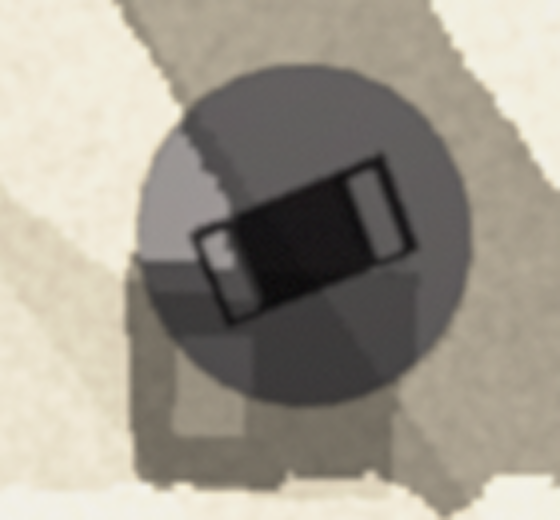

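Call:
step_arm(
  fingers=[80,80,80,80,80,80,80,80],
  delta_pos=[
    [0,-30,0],
    [0,0,0],
    [0,0,0],
    [0,0,0],
    [0,0,45],
    [0,0,45],
    [0,0,40],
    [0,0,0],
  ],
  twist=[
    [0,0,0],
    [0,0,-0.136],
    [0,0,-0.136],
    [0,0,-0.135],
    [0,0,0],
    [0,0,0],
    [0,0,0],
    [0,0,0],
  ],
)

```text
clock: 18.3
tool_pos: [0.4514, -0.375, 0.1234]
eef_rot: [0.979, 0.206, -0.003, -0.004]
ft_force: [-0.5, 0.3, 0.2]
opening: 0.0799
```

```bash
python3 - <<'E'
from h import *
snap('wrist')
s=ctrl.get_state();print(s['tool_pos'],s['eef_rot'])
a=snap('wrist');s=ctrl.get_state();print(s['tool_pos'],s['eef_rot'])
k=ctrl.calibration('wrist');print(np.round(k['T'],4).tolist())
print(sil('wrist','cap',.02,4))
print(proj('wrist',[.4435,-.353,.046]))
cv2.imwrite('pics/w8.png',cv2.resize(a[90:260,140:370],None,fx=3,fy=3,interpolation=2))
E
```

```text
[ 0.45275742 -0.37727055  0.12660616] [ 0.97865534  0.20549246 -0.00157349 -0.00202698]
[ 0.45376638 -0.37913432  0.12885743] [ 9.78734383e-01  2.05131665e-01  7.64277947e-06 -8.98406299e-05]
[[0.9157, 0.3879, 0.105, 0.4246], [0.4019, -0.8838, -0.2395, -0.3136], [-0.0001, 0.2616, -0.9652, 0.2915], [0.0, 0.0, 0.0, 1.0]]
[(0.97, [61.0, 111.0], [310.6, -328.9], [65.9, 65.8], 56.6), (0.68, [303.0, 180.0], [438.2, -508.0], [53.5, 36.9], 23.6), (0.58, [166.0, 250.0], [442.5, -361.3], [101.5, 101.4], 40.5)]
[164.32802977 254.37071349]
```

View pics/w8.png

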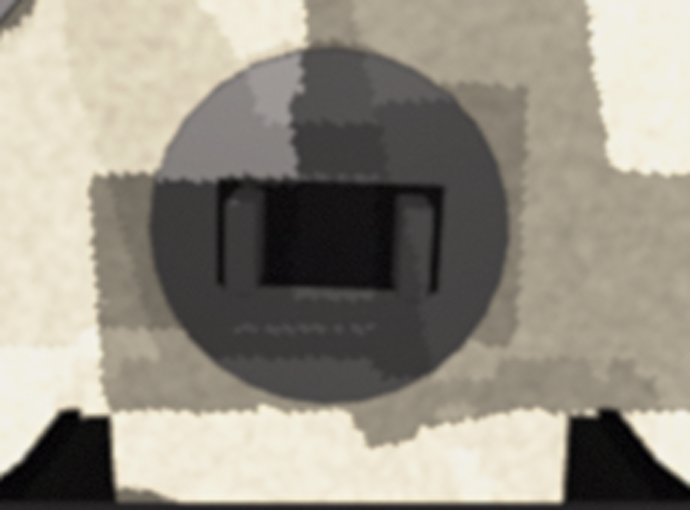

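```bash
python3 - <<'E'
from h import *
s=ctrl.get_state();t=np.array(s['tool_pos']);M=R.from_quat(s['eef_rot']).as_matrix()
for p,z in(([164.7,250],.022),([168.8,250],.046),([168.8,250],.04)):
    X=atz('wrist',p,z);print(X.round(4),(M.T@(X-t)*1000).round(1))
E
```

```text
[ 0.4421 -0.3585  0.022 ] [ -2.6 -25.1 108.1]
[ 0.4418 -0.3575  0.046 ] [ -2.4 -26.   84.1]
[ 0.4422 -0.3585  0.04  ] [ -2.4 -24.9  90.1]
```

Call:
step_arm(
  fingers=[80,80,80,80,80,80,80],
  delta_pos=[
    [-2.5,-25.5,0],
    [0,0,40],
    [0,0,40],
    [0,0,15],
    [0,0,7],
    [0,0,0],
    [0,0,0],
  ],
  twist=[
    [0,0,0.025],
    [0,0,0],
    [0,0,0],
    [0,0,0],
    [0,0,0],
    [0,0,0],
    [0,0,0],
  ],
)

```text
clock: 19.15
tool_pos: [0.441, -0.359, 0.0281]
eef_rot: [0.981, 0.192, 0.001, 0.001]
ft_force: [-0.4, -0.3, -0.4]
opening: 0.0797
```

Call:
step_arm(
  fingers=[0,0,0,0,0,0,0,0],
  delta_pos=[
    [0,0,0],
    [0,0,0],
    [0,0,0],
    [0,0,0],
    [0,0,0],
    [0,0,0],
    [0,0,0],
    [0,0,0],
  ],
  twist=[
    [0,0,0],
    [0,0,0],
    [0,0,0],
    [0,0,0],
    [0,0,0],
    [0,0,0],
    [0,0,0],
    [0,0,0],
  ],
  newtons=40,
)

```text
clock: 19.95
tool_pos: [0.4402, -0.3578, 0.027]
eef_rot: [0.981, 0.192, 0.0, -0.0]
ft_force: [-1.1, 2.1, 7.6]
opening: 0.0333
```

Call:
step_arm(
  fingers=[0,0,0,0,0,0,0,0],
  delta_pos=[
    [0,0,-20],
    [0,0,-40],
    [0,0,-45],
    [0,0,-45],
    [0,0,-40],
    [0,0,0],
    [0,0,0],
    [0,0,0],
  ],
  twist=[
    [0,0,0],
    [0,0,0],
    [0,0,0],
    [0,0,0],
    [0,0,0.129],
    [0,0,0.129],
    [0,0,0.129],
    [0,0,0],
  ],
)

```text
clock: 20.75
tool_pos: [0.4396, -0.3574, 0.2159]
eef_rot: [1.0, -0.001, -0.0, -0.0]
ft_force: [0.0, -0.6, -0.8]
opening: 0.0333
```

Call:
step_arm(
  fingers=[0,0,0,0,0,0,0,0],
  delta_pos=[
    [22,-30,0],
    [25,-40,0],
    [25,-40,0],
    [25,-40,0],
    [25,-40,0],
    [22,-40,0],
    [0,0,0],
    [0,0,0],
  ],
  twist=[
    [0,0,0],
    [0,0,0],
    [0,0,0],
    [0,0,0],
    [0,0,0],
    [0,0,0],
    [0,0,0],
    [0,0,0],
  ],
)

```text
clock: 21.55
tool_pos: [0.5842, -0.1265, 0.2152]
eef_rot: [1.0, 0.002, -0.001, 0.0]
ft_force: [0.5, -0.7, -1.8]
opening: 0.0334
```

```bash
python3 - <<'E'
from h import *
s=ctrl.get_state();print(s['tool_pos'],s['eef_rot'],s['opening'],s['ft_force'])
a=snap('wrist');cv2.imwrite('pics/w9.png',cv2.resize(a,None,fx=1.5,fy=1.5))
for p in(sil('wrist','mouth',.12,3)+sil('wrist','cap',s['tool_pos'][2]-.004,3)):print(p)
E
```

```text
[ 0.5842109  -0.12647287  0.21517534] [ 9.99997028e-01  2.15041176e-03 -1.12607711e-03  2.27871527e-04] 0.033406133214244634 [ 0.49059762 -0.70286749 -1.7528685 ]
(0.73, [43.0, 304.0], [624.2, -13.2], [141.9, 64.0], 3.4)
(0.74, [216.0, 252.0], [582.4, -109.1], [59.1, 97.0], 89.9)
(0.58, [318.0, 32.0], [450.7, -176.4], [21.7, 22.8], 89.9)
```

View pics/w9.png

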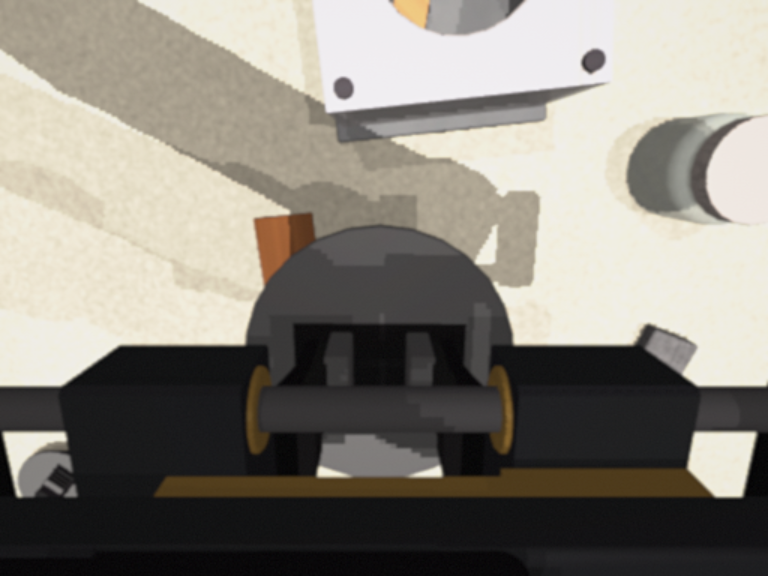

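```bash
python3 - <<'E'
from h import *
a=cv2.imread('pics/w9.png');g=cv2.cvtColor(a,cv2.COLOR_BGR2GRAY)
k=ctrl.calibration('wrist');t=np.array(ctrl.get_state()['tool_pos']);print(t)
from scipy.optimize import least_squares
pts=[[225,380],[345,247],[345,512],[478,380]]
# refine from gradient along rays from centre
P=[]
for th in np.radians(list(range(-165,-14,6))):
    best=max(range(105,150),key=lambda r:abs(float(g[int(352+(r+3)*np.sin(th)),int(380+(r+3)*np.cos(th))])-float(g[int(352+(r-3)*np.sin(th)),int(380+(r-3)*np.cos(th))])))
    P.append([352+best*np.sin(th),380+best*np.cos(th)])
P=np.array(P)/1.5
for z in(t[2]-.005,):
    Q=np.array([atz('wrist',p,z)[:2] for p in P])
    r=least_squares(lambda c:np.hypot(*(Q-c[:2]).T)-c[2],[t[0],t[1],.05],loss='soft_l1',f_scale=.001)
    r2=least_squares(lambda c:np.hypot(*(Q-c[:2]).T)-.05,[t[0],t[1]],loss='soft_l1',f_scale=.001)
    print(r.x,np.abs(r.fun).mean(),(r.x[:2]-t[:2])*1000,(r2.x-t[:2])*1000)
for p in([88,344],[60,594]): print(atz('wrist',np.array(p)/1.5,.12))
E
```

```text
[ 0.58319086 -0.12984708  0.21611643]
[ 0.5828251  -0.12772692  0.04846136] 0.0004745448193835974 [-0.36576093  2.12015945] [-0.50956102  0.29939521]
[ 0.56582226 -0.0241016   0.12      ]
[ 0.68693985 -0.01186292  0.12      ]
```

Call:
step_arm(
  fingers=[0,0,0,0,0,0],
  delta_pos=[
    [18,-45,0],
    [17,-45,0],
    [0,0,0],
    [0,0,0],
    [0,0,0],
    [0,0,0],
  ],
  twist=[
    [0,0,0],
    [0,0,0],
    [0,0,0],
    [0,0,0],
    [0,0,0],
    [0,0,0],
  ],
)

```text
clock: 22.3
tool_pos: [0.6187, -0.0405, 0.2166]
eef_rot: [1.0, -0.002, 0.0, 0.0]
ft_force: [0.6, -0.5, -2.2]
opening: 0.0332
```

```bash
cat >> h.py <<'E'
from scipy.optimize import least_squares
def circ(g,c,z,X,rad,ths,dr=.008,cam='wrist',n=3):
    "fit circle of radius rad at height z near X by strongest radial gradient"
    for it in range(n):
        w=dr/(it+1);rr=np.arange(rad-w,rad+w,.0004);Q=[]
        for th in ths:
            px=np.array([proj(cam,[X[0]+r*np.cos(th),X[1]+r*np.sin(th),z]) for r in rr],np.float32)
            v=cv2.remap(g,px[:,1:2],px[:,0:1],cv2.INTER_LINEAR)[:,0].astype(float)
            i=np.argmax(np.abs(np.gradient(cv2.GaussianBlur(v,(1,5),1)[:,0])));r=rr[i]
            Q.append([X[0]+r*np.cos(th),X[1]+r*np.sin(th)])
        Q=np.array(Q);s=least_squares(lambda c:np.hypot(*(Q-c[:2]).T)-c[2],[*X[:2],rad],loss='soft_l1',f_scale=.0005)
        X=s.x[:2]
    return s.x.round(4),np.abs(s.fun).mean().round(5)
E
python3 - <<'E'
from h import *
s=ctrl.get_state();a=snap('wrist');t=np.array(ctrl.get_state()['tool_pos']);print(s['tool_pos'],t)
g=cv2.cvtColor(a,cv2.COLOR_BGR2GRAY)
k=np.radians
print('mouth',circ(g,0,.12,[.6186,.0455],.042,k(np.arange(0,360,8))))
for z in(t[2]-.005,t[2]-.003):
    x,e=circ(g,0,z,t[:2],.05,k(np.arange(15,166,6)));print('cap',x,e,(x[:2]-t[:2])*1000)
cv2.imwrite('pics/w10.png',a)
E
```

```text
[ 0.61871286 -0.04051221  0.21655984] [ 0.61884224 -0.04013456  0.21658872]Traceback (most recent call last):
  File "<stdin>", line 5, in <module>
  File "h.py", line 32, in circ
    px=np.array([proj(cam,[X[0]+r*np.cos(th),X[1]+r*np.sin(th),z]) for r in rr],np.float32)
                 ~~~~^^^^^^^^^^^^^^^^^^^^^^^^^^^^^^^^^^^^^^^^^^^^^
  File "h.py", line 14, in proj
    k=ctrl.calibration(c);T=np.array(k['T']);f=192/np.tan(np.radians(k['vertical_fov'])/2)
ValueError: time passes only in moves, steps and waits
```

```bash
python3 - <<'E'
import re
s=open('h.py').read()
s=s.replace("def ray(","_C={}\ndef cal(c):\n    if c not in _C: _C[c]=ctrl.calibration(c)\n    return _C[c]\ndef ray(").replace("k=ctrl.calibration(c);T","k=cal(c);T")
s=s.replace("    im=ctrl.snapshot(c)\n","    im=ctrl.snapshot(c);_C.pop(c,None);cal(c)\n")
open('h.py','w').write(s)
E
cat > m.py <<'E'
from h import *
s=ctrl.get_state();a=snap('wrist');t=np.array(ctrl.get_state()['tool_pos']);print(s['tool_pos'],t)
cv2.imwrite('pics/w10.png',a)
g=cv2.cvtColor(a,cv2.COLOR_BGR2GRAY)
k=np.radians
print('mouth',circ(g,0,.12,[.6186,.0455],.042,k(np.arange(0,360,8))))
for z in(t[2]-.005,t[2]-.003):
    x,e=circ(g,0,z,t[:2],.05,k(np.arange(15,166,6)));print('cap',x,e,(x[:2]-t[:2])*1000)
E
python3 m.py
```

```text
[ 0.61884224 -0.04013456  0.21658872] [ 0.61893461 -0.03974365  0.21653446]
mouth (array([0.6191, 0.0453, 0.0418]), np.float64(0.00019))
cap [ 0.6183 -0.038   0.0489] 0.00033 [-0.6346062   1.74364521]
cap [ 0.6182 -0.0376  0.0486] 0.00038 [-0.7346062   2.14364521]
```

View pics/w10.png

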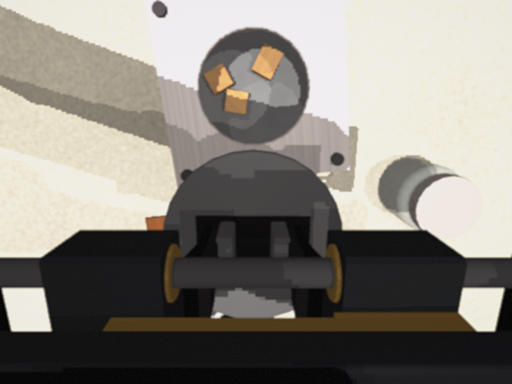

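Call:
step_arm(
  fingers=[0,0,0,0,0,0,0],
  delta_pos=[
    [0.7,-42,0],
    [0,-42,0],
    [0,0,0],
    [0,0,20],
    [0,0,20],
    [0,0,10],
    [0,0,0],
  ],
  twist=[
    [0,0,0],
    [0,0,0],
    [0,0,0],
    [0,0,0],
    [0,0,0],
    [0,0,0],
    [0,0,0],
  ],
)

```text
clock: 23.1
tool_pos: [0.6191, 0.0455, 0.165]
eef_rot: [1.0, -0.001, -0.001, 0.0]
ft_force: [-0.4, 0.2, -0.6]
opening: 0.0333
```

Call:
step_arm(
  fingers=[0,0,0,0],
  delta_pos=[
    [0,0,5],
    [0,0,5],
    [0,0,5],
    [0,0,0],
  ],
  twist=[
    [0,0,0],
    [0,0,0],
    [0,0,0],
    [0,0,0],
  ],
)

```text
clock: 23.5
tool_pos: [0.6198, 0.046, 0.1508]
eef_rot: [1.0, -0.001, -0.0, 0.0]
ft_force: [-0.0, 0.6, -1.8]
opening: 0.0335
```

Call:
step_arm(
  fingers=[0,0,0,0,0,0],
  delta_pos=[
    [0,1.5,0],
    [0,0,3],
    [0,0,3],
    [0,0,3],
    [0,0,0],
    [0,0,0],
  ],
  twist=[
    [0,0,0],
    [0,0,0],
    [0,0,0],
    [0,0,0],
    [0,0,0],
    [0,0,0],
  ],
)

```text
clock: 24.1
tool_pos: [0.6201, 0.0445, 0.1422]
eef_rot: [1.0, -0.001, -0.0, 0.0]
ft_force: [0.4, -0.4, -2.2]
opening: 0.0332
```

No contact yet, so the plug has entered the mouth. I continue down gently.

Call:
step_arm(
  fingers=[0,0,0,0,0],
  delta_pos=[
    [0,0,3],
    [0,0,3],
    [0,0,2],
    [0,0,0],
    [0,0,0],
  ],
  twist=[
    [0,0,0],
    [0,0,0],
    [0,0,0],
    [0,0,0],
    [0,0,0],
  ],
)

```text
clock: 24.6
tool_pos: [0.6202, 0.0444, 0.1342]
eef_rot: [1.0, -0.001, -0.0, 0.0]
ft_force: [-0.2, 0.2, -1.5]
opening: 0.0333
```

Call:
step_arm(
  fingers=[0,0,0,0],
  delta_pos=[
    [0,0,2],
    [0,0,1.5],
    [0,0,0],
    [0,0,0],
  ],
  twist=[
    [0,0,0],
    [0,0,0],
    [0,0,0],
    [0,0,0],
  ],
)

```text
clock: 25.0
tool_pos: [0.6203, 0.0445, 0.1311]
eef_rot: [1.0, -0.001, 0.0, -0.0]
ft_force: [-0.7, 0.0, 0.9]
opening: 0.0334
```

Call:
step_arm(
  fingers=[0,0,0],
  delta_pos=[
    [0,0,1.5],
    [0,0,0],
    [0,0,0],
  ],
  twist=[
    [0,0,0],
    [0,0,0],
    [0,0,0],
  ],
)

```text
clock: 25.3
tool_pos: [0.6204, 0.0445, 0.131]
eef_rot: [1.0, -0.001, 0.0, -0.001]
ft_force: [-4.7, 0.6, 10.1]
opening: 0.0333
```

Seated: contact comes at exactly the expected height. I release.

Call:
step_arm(
  fingers=[60,80,80,80,80,80,80,80],
  delta_pos=[
    [0,0,0],
    [0,0,0],
    [0,0,0],
    [0,0,0],
    [0,0,-30],
    [0,0,-45],
    [0,40,-45],
    [0,40,-20],
  ],
  twist=[
    [0,0,0],
    [0,0,0],
    [0,0,0],
    [0,0,0],
    [0,0,0],
    [0,0,0],
    [0,0,0],
    [0,0,0],
  ],
)

```text
clock: 26.1
tool_pos: [0.6217, -0.0276, 0.2646]
eef_rot: [1.0, 0.002, 0.002, -0.0]
ft_force: [1.1, -1.3, 0.5]
opening: 0.0789
```

Call:
step_arm(
  fingers=[80,80],
  delta_pos=[
    [0,20,0],
    [0,0,0],
  ],
  twist=[
    [0,0,0],
    [0,0,0],
  ],
)

```text
clock: 26.3
tool_pos: [0.6197, -0.0537, 0.2627]
eef_rot: [1.0, -0.004, 0.001, 0.001]
ft_force: [-0.7, -0.2, -0.0]
opening: 0.08
```

```bash
python3 - <<'E'
from h import *
a=snap('wrist');t=ctrl.get_state()['tool_pos'];print(t)
g=cv2.cvtColor(a,cv2.COLOR_BGR2GRAY)
for z in(.120,.126,.132): print(z,circ(g,0,z,[.6191,.0453],.05,np.radians(np.arange(0,360,8))))
r,c=proj('wrist',[.619,.0453,.126]).astype(int);print(r,c)
cr=a[max(0,r-70):r+70,c-80:c+80];cv2.imwrite('pics/w11.png',cv2.resize(cr,None,fx=4,fy=4,interpolation=2))
b=snap('scene');sc=b[160:260,270:380];cv2.imwrite('pics/s2.png',np.hstack([cv2.resize(cr,(480,420)),cv2.resize(sc,(320,420),interpolation=2)]))
E
```

```text
[ 0.61972241 -0.05051799  0.26170817]
0.12 (array([0.6194, 0.0483, 0.0504]), np.float64(0.00018))
0.126 (array([0.6195, 0.0477, 0.0494]), np.float64(0.0001))
0.132 (array([0.6194, 0.0472, 0.0485]), np.float64(0.00015))
77 251
```

View pics/s2.png

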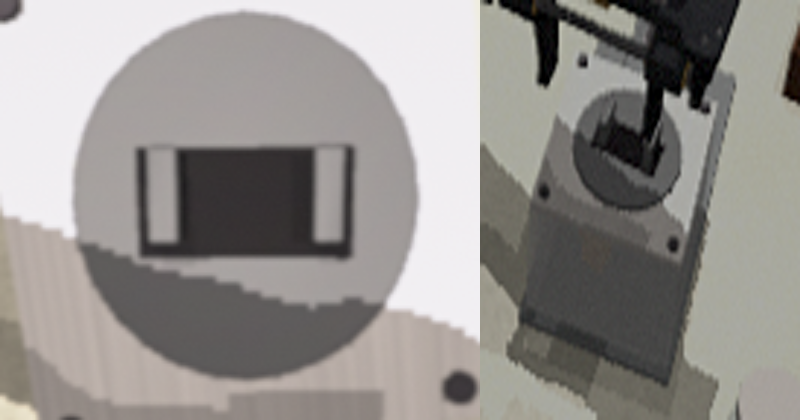

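The cap sits flush: its rim is concentric with the mouth, at deck height, and the tabs are back at their free width. Now the coupler.

Call:
step_arm(
  fingers=[80,80,80,80,80,80,80,80],
  delta_pos=[
    [-7,40,0],
    [-7,40,0],
    [-7,40,0],
    [-7,40,0],
    [-7,40,20],
    [0,30,20],
    [0,0,0],
    [0,0,0],
  ],
  twist=[
    [0,0,0],
    [0,0,0],
    [0,0,0],
    [0,0,0],
    [0,0,0],
    [0,0,0],
    [0,0,0],
    [0,0,0],
  ],
)

```text
clock: 27.2
tool_pos: [0.585, -0.2772, 0.2202]
eef_rot: [1.0, -0.0, -0.001, -0.001]
ft_force: [0.4, 0.7, -0.5]
opening: 0.0801
```

```bash
python3 - <<'E'
from h import *
snap('wrist');a=snap('wrist');t=ctrl.get_state()['tool_pos'];print(t)
for x in ctrl.tip_of('wrist','coupler'): print('tip',np.round(x['point'],1),round(x['conf'],2),atz('wrist',x['point'],0)[:2].round(4))
print(sil('wrist','coupler',.03,3))
g=cv2.cvtColor(a,cv2.COLOR_BGR2GRAY)
X=atz('wrist',ctrl.tip_of('wrist','coupler')[0]['point'],0)
print('stub',circ(g,0,.044,X,.017,np.radians(np.arange(0,360,10))))
r,c=map(int,proj('wrist',[*X[:2],.03]));print(r,c)
cv2.imwrite('pics/w12.png',cv2.resize(a[max(0,r-60):r+60,c-90:c+90],None,fx=4,fy=4,interpolation=2))
E
```

```text
[ 0.58609315 -0.2761395   0.22147496]
tip [129.8 256.5] 0.7 [ 0.59   -0.2299]
tip [ 51.  186.8] 0.5 [ 0.5138 -0.146 ]
[(0.71, [130.0, 257.0], [588.8, -227.4], [46.3, 149.2], 84.9)]
stub (array([ 0.5902, -0.2273,  0.0163]), np.float64(0.00012))
131 256
```

View pics/w12.png

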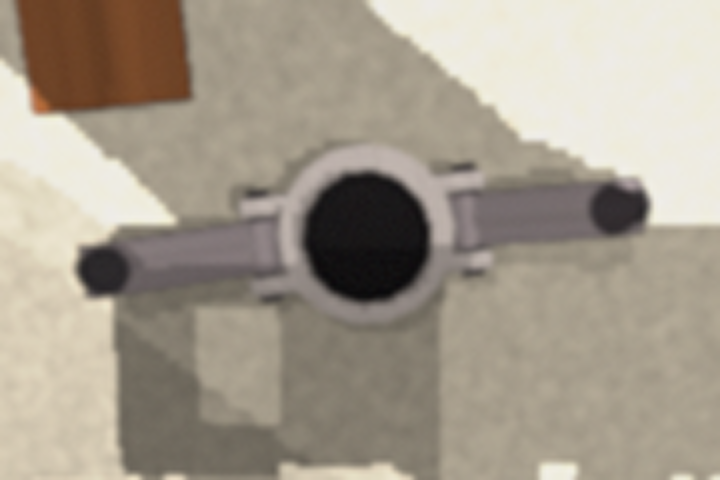

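Call:
step_arm(
  fingers=[80,80,80,80,80,80,80,80],
  delta_pos=[
    [4,-49,0],
    [0,0,0],
    [0,0,0],
    [0,0,0],
    [0,0,0],
    [0,0,0],
    [0,0,0],
    [0,0,0],
  ],
  twist=[
    [0,0,0.145],
    [0,0,0.145],
    [0,0,0.146],
    [0,0,0.146],
    [0,0,0.146],
    [0,0,0.146],
    [0,0,0.146],
    [0,0,0.146],
  ],
)

```text
clock: 28.25
tool_pos: [0.5894, -0.2285, 0.2222]
eef_rot: [0.833, -0.553, 0.0, -0.001]
ft_force: [0.4, 0.2, -0.2]
opening: 0.08
```

Call:
step_arm(
  fingers=[80,80,80,80,80,80,80],
  delta_pos=[
    [0,0,0],
    [0,0,0],
    [0,0,40],
    [0,0,45],
    [0,0,30],
    [0,0,0],
    [0,0,0],
  ],
  twist=[
    [0,0,0.146],
    [0,0,0.145],
    [0,0,0],
    [0,0,0],
    [0,0,0],
    [0,0,0],
    [0,0,0],
  ],
)

```text
clock: 28.95
tool_pos: [0.5895, -0.2294, 0.1076]
eef_rot: [0.746, -0.666, 0.0, -0.0]
ft_force: [0.4, 0.4, 0.1]
opening: 0.0802
```

```bash
python3 - <<'E'
from h import *
a=snap('wrist');s=ctrl.get_state();t=np.array(s['tool_pos']);M=R.from_quat(s['eef_rot']);print(t,np.degrees(np.arctan2(M.as_matrix()[1,0],M.as_matrix()[0,0])))
g=cv2.cvtColor(a,cv2.COLOR_BGR2GRAY)
X,e=circ(g,0,.044,[.5902,-.2273],.017,np.radians(np.arange(0,360,10)));print('stub',X,e,M.as_matrix().T@np.array([X[0]-t[0],X[1]-t[1],0])*1000)
cv2.imwrite('pics/w13.png',a)
E
```

```text
[ 0.59004025 -0.230091    0.10864998] -83.51371214490611
stub [ 0.5917 -0.2282  0.017 ] 0.00039 [-1.69140152 -1.86274216  0.00216296]
```

Call:
step_arm(
  fingers=[80,80,80,80,80,80],
  delta_pos=[
    [-1.5,-1.5,0],
    [0,0,40],
    [0,0,40],
    [0,0,16],
    [0,0,0],
    [0,0,0],
  ],
  twist=[
    [0,0,0],
    [0,0,0],
    [0,0,0],
    [0,0,0],
    [0,0,0],
    [0,0,0],
  ],
)

```text
clock: 29.6
tool_pos: [0.5912, -0.229, 0.0125]
eef_rot: [0.746, -0.666, 0.001, -0.0]
ft_force: [-0.6, -0.1, 0.9]
opening: 0.0797
```

Call:
step_arm(
  fingers=[0,0,0,0,0,0,0],
  delta_pos=[
    [0,0,0],
    [0,0,0],
    [0,0,0],
    [0,0,0],
    [0,0,0],
    [0,0,-20],
    [0,0,-20],
  ],
  twist=[
    [0,0,0],
    [0,0,0],
    [0,0,0],
    [0,0,0],
    [0,0,0],
    [0,0,0],
    [0,0,0],
  ],
  newtons=30,
)

```text
clock: 30.3
tool_pos: [0.5895, -0.2279, 0.0515]
eef_rot: [0.746, -0.666, -0.001, 0.0]
ft_force: [0.8, -0.0, -2.8]
opening: 0.0457
```

Call:
step_arm(
  fingers=[0,0,0,0,0,0,0,0],
  delta_pos=[
    [0,0,-40],
    [0,0,-40],
    [0,0,-45],
    [0,0,-45],
    [-25,3,0],
    [-40,3.7,0],
    [-40,3.7,0],
    [-40,3.7,0],
  ],
  twist=[
    [0,0,0],
    [0,0,0],
    [0,0,0],
    [0,0,0],
    [0,0,0],
    [0,0,0],
    [0,0,0],
    [0,0,0],
  ],
)

```text
clock: 31.1
tool_pos: [0.559, -0.0847, 0.2221]
eef_rot: [0.745, -0.667, 0.0, -0.001]
ft_force: [0.1, 0.8, -4.1]
opening: 0.0457
```

Call:
step_arm(
  fingers=[0,0,0,0,0,0,0,0],
  delta_pos=[
    [-45,3.7,0],
    [-45,3.7,0],
    [-45,3.7,0],
    [-45,3.7,0],
    [-45,3.7,0],
    [-40,3.7,0],
    [-20,0,0],
    [0,0,0],
  ],
  twist=[
    [0,0,0],
    [0,0,0],
    [0,0,0],
    [0,0,0],
    [0,0,0],
    [0,0,0],
    [0,0,0],
    [0,0,0],
  ],
)

```text
clock: 31.9
tool_pos: [0.5052, 0.1987, 0.2213]
eef_rot: [0.748, -0.664, -0.0, -0.001]
ft_force: [-0.4, -0.7, -2.8]
opening: 0.0455
```

Call:
step_arm(
  fingers=[0,0,0],
  delta_pos=[
    [0,0,0],
    [0,0,0],
    [0,0,0],
  ],
  twist=[
    [0,0,0],
    [0,0,0],
    [0,0,0],
  ],
)

```text
clock: 32.2
tool_pos: [0.5062, 0.1932, 0.2211]
eef_rot: [0.745, -0.668, 0.0, -0.0]
ft_force: [0.5, 0.3, -2.2]
opening: 0.0457
```

```bash
cat > m2.py <<'E'
from h import *
import sys
a=snap('wrist');s=ctrl.get_state();t=np.array(s['tool_pos']);M=R.from_quat(s['eef_rot']).as_matrix();print(t,s['opening'])
g=cv2.cvtColor(a,cv2.COLOR_BGR2GRAY)
for x in ctrl.tip_of('wrist','port')[:2]: print('tip',np.round(x['point'],1),round(x['conf'],2),atz('wrist',x['point'],.104)[:2].round(4))
A=np.radians(np.arange(0,360,8))
for z,r in((.126,.015),(.126,.0135),(.104,.023)): print(z,circ(g,0,z,[.6014,.2043],r,A,dr=.005))
z=t[2]-.0125+.044
x,e=circ(g,0,z,t[:2],.017,A,dr=.005);print('stub',x,e,M.T@np.array([x[0]-t[0],x[1]-t[1],0])*1000)
cv2.imwrite('pics/%s.png'%sys.argv[1],cv2.resize(a,None,fx=1.5,fy=1.5))
E
python3 m2.py w14
```

```text
[0.50611472 0.19350906 0.22099178] 0.04572391192879525
tip [ 69.8 253.1] 0.92 [0.6052 0.2043]
0.126 (array([0.6015, 0.2042, 0.0146]), np.float64(0.00025))
0.126 (array([0.602 , 0.2045, 0.0142]), np.float64(0.00014))
0.104 (array([0.6022, 0.2043, 0.023 ]), np.float64(0.00014))
stub [0.5087 0.1942 0.0175] 0.00047 [-4.04527692e-01 -2.64526435e+00  6.71478111e-04]
```

View pics/w14.png

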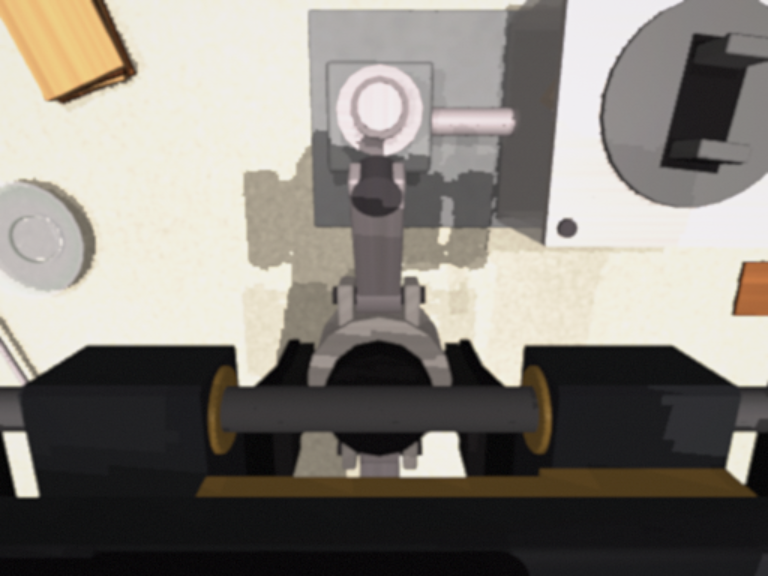

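```bash
python3 - <<'E'
from h import *
a=snap('wrist');s=ctrl.get_state();t=np.array(s['tool_pos']);print(t)
g=cv2.cvtColor(a,cv2.COLOR_BGR2GRAY);z0=t[2]-.0125
A=np.radians(np.r_[np.arange(-70,61,5)])
print(circ(g,0,z0+.044,t[:2]+[.001,0],.017,A,dr=.004))
B=np.radians(np.r_[np.arange(-65,-28,4),np.arange(40,76,4)])
print(circ(g,0,z0+.030,t[:2]+[.001,0],.023,B,dr=.004))
E
```

```text
[0.50601165 0.19414655 0.22081301]
(array([0.5121, 0.1952, 0.0159]), np.float64(0.00014))
(array([0.5143, 0.1952, 0.0217]), np.float64(0.00029))
```

Call:
step_arm(
  fingers=[0,0,0,0,0,0,0],
  delta_pos=[
    [0.5,-45,0],
    [0.5,-45,0],
    [0,-5,0],
    [0,0,30],
    [0,0,30],
    [0,0,15],
    [0,0,0],
  ],
  twist=[
    [0,0,0],
    [0,0,0],
    [0,0,0],
    [0,0,0],
    [0,0,0],
    [0,0,0],
    [0,0,0],
  ],
)

```text
clock: 33.05
tool_pos: [0.5987, 0.2046, 0.1435]
eef_rot: [0.746, -0.666, -0.001, 0.002]
ft_force: [-0.3, -0.2, -3.1]
opening: 0.0457
```

Call:
step_arm(
  fingers=[0,0,0,0],
  delta_pos=[
    [0,0,0],
    [0,0,3],
    [0,0,0],
    [0,0,0],
  ],
  twist=[
    [0,0,0],
    [0,0,0],
    [0,0,0],
    [0,0,0],
  ],
)

```text
clock: 33.45
tool_pos: [0.6007, 0.205, 0.1435]
eef_rot: [0.746, -0.666, 0.0, -0.001]
ft_force: [0.6, -0.6, -3.2]
opening: 0.0457
```

```bash
python3 - <<'E'
from h import *
a=snap('wrist');cv2.imwrite('pics/w15.png',a);b=snap('scene');cv2.imwrite('pics/s3.png',cv2.resize(b[120:220,280:400],None,fx=5,fy=5,interpolation=2));s=ctrl.get_state();t=np.array(s['tool_pos']);print(t,s['ft_force'])
for z in(t[2]-.0125+.022,):
  for X in([.602,.2043],t[:2]): print(np.round(proj('scene',[*X,t[2]-.0125]),1),np.round(proj('scene',[*X,.104]),1))
E
```

```text
[0.60054058 0.20495913 0.14321672] [-0.08434593  0.08041696 -2.26787892]
[153.8 335.2] [160.4 334.1]
[153.5 334.8] [160.1 333.7]
```

View pics/s3.png

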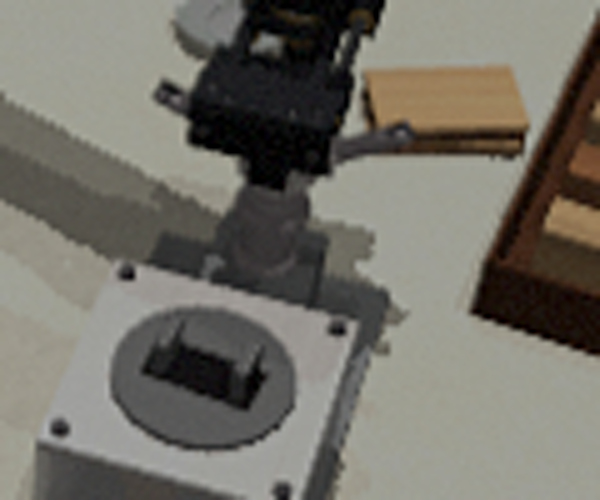

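I have used all 16 picture views, so the rest runs on numbers only. I lower the coupler and watch the force.

Call:
step_arm(
  fingers=[0,0,0,0,0],
  delta_pos=[
    [1,0,0],
    [0,0,4],
    [0,0,4],
    [0,0,0],
    [0,0,0],
  ],
  twist=[
    [0,0,0],
    [0,0,0],
    [0,0,0],
    [0,0,0],
    [0,0,0],
  ],
)

```text
clock: 34.05
tool_pos: [0.6003, 0.2038, 0.1344]
eef_rot: [0.746, -0.666, -0.0, 0.0]
ft_force: [0.3, 0.4, -2.5]
opening: 0.0456
```

Call:
step_arm(
  fingers=[0,0,0,0],
  delta_pos=[
    [0,0,3],
    [0,0,2],
    [0,0,0],
    [0,0,0],
  ],
  twist=[
    [0,0,0],
    [0,0,0],
    [0,0,0],
    [0,0,0],
  ],
)

```text
clock: 34.45
tool_pos: [0.6004, 0.2038, 0.1296]
eef_rot: [0.746, -0.666, -0.0, 0.0]
ft_force: [-0.6, -0.0, -2.9]
opening: 0.0458
```

Call:
step_arm(
  fingers=[0,0,0,0,0,0],
  delta_pos=[
    [0,0,4],
    [0,0,4],
    [0,0,3],
    [0,0,2],
    [0,0,0],
    [0,0,0],
  ],
  twist=[
    [0,0,0],
    [0,0,0],
    [0,0,0],
    [0,0,0],
    [0,0,0],
    [0,0,0],
  ],
)

```text
clock: 35.05
tool_pos: [0.6005, 0.2038, 0.1166]
eef_rot: [0.746, -0.666, 0.0, -0.0]
ft_force: [0.3, -0.9, -2.9]
opening: 0.0455
```

Call:
step_arm(
  fingers=[0,0,0],
  delta_pos=[
    [0,0,1.5],
    [0,0,0],
    [0,0,0],
  ],
  twist=[
    [0,0,0],
    [0,0,0],
    [0,0,0],
  ],
)

```text
clock: 35.35
tool_pos: [0.6006, 0.2038, 0.1165]
eef_rot: [0.746, -0.666, -0.0, -0.0]
ft_force: [-3.1, -0.4, 5.8]
opening: 0.0454
```

Call:
step_arm(
  fingers=[80,80,80,80,80,80,80,80],
  delta_pos=[
    [0,0,0],
    [0,0,0],
    [0,0,0],
    [0,0,-20],
    [0,0,-40],
    [0,0,-45],
    [0,0,-30],
    [0,0,0],
  ],
  twist=[
    [0,0,0],
    [0,0,0],
    [0,0,0],
    [0,0,0],
    [0,0,0],
    [0,0,0],
    [0,0,0],
    [0,0,0],
  ],
  newtons=20,
)

```text
clock: 36.15
tool_pos: [0.6032, 0.2034, 0.255]
eef_rot: [0.746, -0.666, 0.002, -0.004]
ft_force: [-0.1, -0.7, -0.6]
opening: 0.0801
```

Call:
step_arm(
  fingers=[80,80,80,80,80,80,80,80],
  delta_pos=[
    [0,0,0],
    [0,0,0],
    [0,0,0],
    [0,0,0],
    [0,0,0],
    [0,0,0],
    [0,0,0],
    [0,0,0],
  ],
  twist=[
    [0,0,-0.145],
    [0,0,-0.145],
    [0,0,-0.145],
    [0,0,-0.145],
    [0,0,-0.145],
    [0,0,-0.145],
    [0,0,-0.145],
    [0,0,-0.145],
  ],
)

```text
clock: 36.95
tool_pos: [0.5999, 0.2039, 0.249]
eef_rot: [0.989, -0.146, -0.001, 0.0]
ft_force: [0.2, 0.1, -0.6]
opening: 0.08
```

Call:
step_arm(
  fingers=[87,87,87,87,87,87],
  delta_pos=[
    [0,0,0],
    [0,0,0],
    [0,0,0],
    [0,40,0],
    [0,0,0],
    [0,0,0],
  ],
  twist=[
    [0,0,-0.143],
    [0,0,-0.143],
    [0,0,-0.125],
    [0,0,0],
    [0,0,0],
    [0,0,0],
  ],
)

```text
clock: 37.55
tool_pos: [0.6048, 0.1626, 0.2496]
eef_rot: [0.999, 0.055, -0.0, 0.0]
ft_force: [-1.2, -0.3, -0.1]
opening: 0.0868
```

```bash
python3 - <<'E'
from h import *
a=snap('wrist');cv2.imwrite('pics/w16.png',a);s=ctrl.get_state();t=np.array(s['tool_pos']);M=R.from_quat(s['eef_rot']).as_matrix();print(t,np.degrees(np.arctan2(M[1,0],M[0,0])),s['opening'],s['clock'])
g=cv2.cvtColor(a,cv2.COLOR_BGR2GRAY)
x,e=circ(g,0,.148,[.602,.2043],.017,np.radians(np.arange(0,360,8)),dr=.006);print('stub',x,e,M.T@np.array([x[0]-t[0],x[1]-t[1],0])*1000)
m=ctrl.silhouettes('wrist','coupler')
for q in m[:2]:
    P=np.argwhere(q['mask']).astype(float);c=P.mean(0);u,sv,v=np.linalg.svd(P-c,full_matrices=False)
    pr=(P-c)@v[0];e1=P[np.argsort(pr)[:30]].mean(0);e2=P[np.argsort(pr)[-30:]].mean(0)
    print(round(q['conf'],2),e1.round(1),e2.round(1))
    for z in(.148,.16): 
        A,B=atz('wrist',e1,z),atz('wrist',e2,z);print(z,A.round(4),B.round(4),np.linalg.norm(A-B)*1000,np.degrees(np.arctan2(*(B-A)[1::-1])))
E
```

```text
[0.60462888 0.16417925 0.24949343] 6.402210774318508 0.0867229629308351 37.6
stub [0.6008 0.2059 0.0164] 0.00023 [ 8.47162646e-01 -4.18875046e+01  1.68273740e-02]
0.68 [146.  162.8] [144.8 342.6]
0.148 [0.5278 0.197  0.148 ] [0.6711 0.2142 0.148 ] 144.294767060121 6.825743460083939
0.16 [0.5309 0.1988 0.16  ] [0.6677 0.2151 0.16  ] 137.73884334455357 6.825743460083928
0.33 [294.6 234.3] [315.8 231.7]
0.148 [0.598  0.0694 0.148 ] [0.5977 0.047  0.148 ] 22.38061481968392 -90.60207235727795
0.16 [0.5979 0.077  0.16  ] [0.5977 0.0556 0.16  ] 21.363768495629664 -90.60207235727808
```

Call:
step_arm(
  fingers=[87,87,87,87,87,87,87],
  delta_pos=[
    [0.9,-41,0],
    [0,0,0],
    [0,0,30],
    [0,0,30],
    [0,0,20],
    [0,0,0],
    [0,0,0],
  ],
  twist=[
    [0,0,0],
    [0,0,0],
    [0,0,0],
    [0,0,0],
    [0,0,0],
    [0,0,0],
    [0,0,0],
  ],
)

```text
clock: 38.35
tool_pos: [0.6012, 0.2058, 0.1702]
eef_rot: [0.998, 0.057, -0.0, 0.0]
ft_force: [-0.3, -1.0, 0.4]
opening: 0.0871
```

Call:
step_arm(
  fingers=[87,87,87,87,87],
  delta_pos=[
    [0,0,5],
    [0,0,5],
    [0,0,5],
    [0,0,5],
    [0,0,5],
  ],
  twist=[
    [0,0,0],
    [0,0,0],
    [0,0,0],
    [0,0,0],
    [0,0,0],
  ],
)

```text
clock: 38.85
tool_pos: [0.6013, 0.205, 0.145]
eef_rot: [0.998, 0.056, 0.0, -0.0]
ft_force: [-0.3, -0.9, 1.7]
opening: 0.087
```

```bash
cat > m3.py <<'E'
from h import *
a=snap('wrist');s=ctrl.get_state();t=np.array(s['tool_pos']);M=R.from_quat(s['eef_rot']).as_matrix();print(t,s['ft_force'],s['moment'])
m=ctrl.silhouettes('wrist','coupler')
for q in m[:2]:
    P=np.argwhere(q['mask']);print(round(q['conf'],2),P.min(0),P.max(0),P.mean(0).round(1))
print(proj('wrist',[.601,.205,.124]))
E
python3 m3.py
```

```text
[0.60098826 0.20486824 0.14423416] [-0.73516759  0.09400471  1.10648105] [-0.0030901  -0.11814601  0.02212532]
0.92 [187 113] [256 392] [230.3 251.2]
[231.03520197 253.41331298]
```

Contact is just starting, and it is symmetric. I press on down.

Call:
step_arm(
  fingers=[87,87,87,87,87,87],
  delta_pos=[
    [0,0,4],
    [0,0,4],
    [0,0,4],
    [0,0,4],
    [0,0,4],
    [0,0,0],
  ],
  twist=[
    [0,0,0],
    [0,0,0],
    [0,0,0],
    [0,0,0],
    [0,0,0],
    [0,0,0],
  ],
)

```text
clock: 39.55
tool_pos: [0.6024, 0.205, 0.126]
eef_rot: [0.998, 0.056, 0.001, -0.0]
ft_force: [1.0, -0.2, 4.1]
opening: 0.0871
```

```bash
python3 m3.py
```

```text
[0.6023628  0.2050576  0.12601496] [1.92915645 0.42567325 4.72728174] [-0.03523445 -0.12791027 -0.00941597]
0.7 [195 108] [296 395] [235.8 250.9]
[243.39880907 250.90156046]
```

Call:
step_arm(
  fingers=[87,87,87,87,87,87],
  delta_pos=[
    [0,0,4],
    [0,0,4],
    [0,0,4],
    [0,0,4],
    [0,0,0],
    [0,0,0],
  ],
  twist=[
    [0,0,0],
    [0,0,0],
    [0,0,0],
    [0,0,0],
    [0,0,0],
    [0,0,0],
  ],
)

```text
clock: 40.25
tool_pos: [0.6018, 0.205, 0.1095]
eef_rot: [0.998, 0.056, 0.001, -0.0]
ft_force: [1.1, -0.2, 3.9]
opening: 0.0871
```

```bash
python3 m3.py
```

```text
[0.60181727 0.20501158 0.10951183] [1.01134925 0.34105886 3.18044535] [ 0.02106802 -0.27718793 -0.012197  ]
0.66 [203 153] [317 354] [250.8 252.5]
[256.88247229 251.91370209]
```

Call:
step_arm(
  fingers=[87,87,87,87,87,87],
  delta_pos=[
    [0,0,4],
    [0,0,4],
    [0,0,4],
    [0,0,4],
    [0,0,0],
    [0,0,0],
  ],
  twist=[
    [0,0,0],
    [0,0,0],
    [0,0,0],
    [0,0,0],
    [0,0,0],
    [0,0,0],
  ],
)

```text
clock: 40.95
tool_pos: [0.6006, 0.2048, 0.0924]
eef_rot: [0.998, 0.056, -0.001, 0.0]
ft_force: [0.4, -0.2, 0.1]
opening: 0.0872
```

```bash
python3 m3.py
```

```text
[0.6005848  0.2048184  0.09249271] [0.88680448 0.06054953 0.17010517] [-0.05354713 -0.0295405  -0.00666466]
0.77 [213 171] [327 334] [269.2 253.9]
[273.77537063 254.42928605]
```

Call:
step_arm(
  fingers=[80,76,72,68,64,60,60,60],
  delta_pos=[
    [0,0,0],
    [0,0,0],
    [0,0,0],
    [0,0,0],
    [0,0,0],
    [0,0,0],
    [0,0,0],
    [0,0,0],
  ],
  twist=[
    [0,0,0],
    [0,0,0],
    [0,0,0],
    [0,0,0],
    [0,0,0],
    [0,0,0],
    [0,0,0],
    [0,0,0],
  ],
  newtons=25,
)

```text
clock: 41.85
tool_pos: [0.6015, 0.205, 0.0932]
eef_rot: [0.998, 0.056, 0.0, -0.0]
ft_force: [1.4, 0.1, -4.4]
opening: 0.064
```

Call:
step_arm(
  fingers=[55,55,55,55],
  delta_pos=[
    [0,0,0],
    [0,0,0],
    [0,0,0],
    [0,0,0],
  ],
  twist=[
    [0,0,0],
    [0,0,0],
    [0,0,0],
    [0,0,0],
  ],
)

```text
clock: 42.25
tool_pos: [0.6015, 0.205, 0.0932]
eef_rot: [0.998, 0.056, 0.0, -0.0]
ft_force: [3.1, 0.7, -4.2]
opening: 0.0641
```

```bash
python3 m3.py
```

```text
[0.60146034 0.2049509  0.09320526] [ 2.75223653  0.6246124  -4.46522421] [ 0.04010719 -0.53385029  0.04584679]
0.67 [213 176] [318 329] [268.6 252.1]
[273.05799231 252.60120652]
```

Call:
step_arm(
  fingers=[50,50,50,50,87,87,87,87],
  delta_pos=[
    [0,0,0],
    [0,0,0],
    [0,0,0],
    [0,0,0],
    [0,0,0],
    [0,0,0],
    [0,0,0],
    [0,0,-20],
  ],
  twist=[
    [0,0,0],
    [0,0,0],
    [0,0,0],
    [0,0,0],
    [0,0,0],
    [0,0,0],
    [0,0,0],
    [0,0,0],
  ],
  newtons=45,
)

```text
clock: 43.15
tool_pos: [0.5986, 0.2046, 0.1112]
eef_rot: [0.998, 0.056, -0.003, 0.001]
ft_force: [0.7, 0.4, -0.3]
opening: 0.0844
```

Call:
step_arm(
  fingers=[87,87,87,87,87,87,87,87],
  delta_pos=[
    [0,0,-40],
    [0,0,-45],
    [0,0,-45],
    [0,20,-30],
    [0,40,0],
    [0,40,0],
    [0,0,0],
    [0,0,0],
  ],
  twist=[
    [0,0,0],
    [0,0,0],
    [0,0,0],
    [0,0,0],
    [0,0,0],
    [0,0,0],
    [0,0,0],
    [0,0,0],
  ],
)

```text
clock: 43.95
tool_pos: [0.6121, 0.1042, 0.2735]
eef_rot: [0.998, 0.055, -0.0, -0.0]
ft_force: [-0.3, 0.1, -0.2]
opening: 0.0872
```

```bash
python3 - <<'E'
from h import *
snap('wrist');a=snap('wrist');cv2.imwrite('pics/w17.png',a);s=ctrl.get_state();t=np.array(s['tool_pos']);print(t,s['ft_force'],s['clock'])
g=cv2.cvtColor(a,cv2.COLOR_BGR2GRAY);A=np.radians(np.arange(0,360,8))
print('stub',circ(g,0,.148,[.602,.2043],.017,A,dr=.006))
M=R.from_euler('z',6.4,degrees=True).as_matrix()
for q in ctrl.silhouettes('wrist','coupler')[:2]:
    P=np.argwhere(q['mask']);Q=np.array([M.T@(atz('wrist',p,.124)-[.6015,.2045,.124]) for p in P])*1000
    print(round(q['conf'],2),P.min(0),P.max(0),'x',Q[:,0].min().round(1),Q[:,0].max().round(1),'y',Q[:,1].min().round(1),Q[:,1].max().round(1))
print('cap',circ(g,0,.126,[.6191,.0453],.05,np.radians(np.arange(20,161,6)),dr=.006))
for c in('scene','top'):
    snap(c);print(c,[(n,[(np.round(x['point']).tolist(),round(x['conf'],2),atz(c,x['point'],0)[:2].round(3).tolist()) for x in ctrl.tip_of(c,n)[:4]]) for n in('block1','panel','oil','dish','veneers','driver')])
E
```

```text
[0.61201361 0.10694979 0.27293933] [0.01540997 0.34327777 0.44954034] 44.05
stub (array([0.6007, 0.2045, 0.0163]), np.float64(0.00018))
0.68 [ 46 215] [103 290] x -35.1 32.6 y -23.0 25.2
0.29 [ 41 183] [300 325] x -69.4 69.2 y -227.8 29.2
cap (array([0.6198, 0.0471, 0.0492]), np.float64(0.00015))
scene [('block1', []), ('panel', [([258.0, 251.0], 0.95, [0.508, -0.145])]), ('oil', [([374.0, 212.0], 0.74, [0.572, -0.459])]), ('dish', [([124.0, 326.0], 0.57, [0.486, 0.468])]), ('veneers', [([144.0, 369.0], 0.97, [0.652, 0.435]), ([376.0, 210.0], 0.34, [0.572, -0.463])]), ('driver', [([114.0, 291.0], 0.45, [0.353, 0.461]), ([126.0, 328.0], 0.19, [0.497, 0.463])])]
top [('block1', []), ('panel', [([180.0, 284.0], 0.86, [0.514, -0.15]), ([155.0, 214.0], 0.61, [0.624, 0.11])]), ('oil', [([165.0, 362.0], 0.68, [0.562, -0.455]), ([150.0, 133.0], 0.51, [0.656, 0.422]), ([144.0, 231.0], 0.31, [0.665, 0.046])]), ('dish', [([192.0, 124.0], 0.67, [0.494, 0.454])]), ('veneers', [([150.0, 131.0], 0.83, [0.656, 0.429])]), ('driver', [([226.0, 121.0], 0.51, [0.366, 0.459])])]
```

```bash
python3 -c "
from plant import ctrl
print(ctrl.hand_in())"
```

```text
the job is handed in; nothing more can be done
None
```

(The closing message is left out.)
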